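Return a cassette to the rack and lock the row with the keeper rod

ROBOT

A 7-joint arm with a two-finger parallel gripper is mounted at the origin on the work surface. World frame = base frame: x ahead of the robot, y to its left, z up, the work surface at z = 0. Lengths are in m, angles in degrees, forces in N, time in s.
With the tool pointing down it reaches from about 0.35 to 0.9 m from the base axis. Payload 19.9 kg.
Tool frame: the origin (TCP) lies at the very end of the fingers, on their centre line; the grasp point (between the pads) lies 19 mm behind it; z points along the fingers, y is the direction in which the jaws open and shut (so a half turn about z gives the same grasp; the last joint's range is limited). The gripper opens to 94 mm and grips with 3 to 60 N. Pads are 16 mm wide; open, the fingers measure 119 mm over their backs; the gripper's body (75 mm by 177 mm) begins 78 mm behind the grasp point.
Start: joints at [63.455, 23.915, -0.59, 92.452, 0.269, 63.638, -3.037], TCP at [0.256, -0.57, 0.205] pointing down, gripper open.
Joint ranges: [-161.28, 161.28], [-22.2, 115.67], [-73.04, 71.86], [3.21, 147.25], [-68.34, 248.33], [10.77, 114.83], [-161.83, 161.83]. Speed limits (degrees/s): [108.29, 108.29, 136.94, 136.94, 172.46, 172.46, 172.46].

INTERFACE

Orientations are given as a 3x3 rotation matrix whose columns are the frame's x, y, z axes.
In Python, from workcell import ctrl gives the robot as it stands.
- The arm moves only by the tool servo_tool, never from a script. Its argument "commands" is a list of rows, each a list of 7 numbers: the shift along the world's x, y, z in cm, then the turn, a rotation vector about the world's x, y, z in degrees, then the finger opening in cm, from 0 to 9.4. In form: [[dx, dy, dz, rx, ry, rz, gripper], ...]. A call has 1 to 5 rows; each row shifts and turns the pose as measured when the row begins; what a row does not reach is not made up. A row lasts 1/8 s, in which the tool goes at most 62.5 mm and 10.7 degrees, less where a joint would pass 70% of its speed; a pose out of reach is approached as far as the arm can. A call with a gripper value outside its range is refused whole. The fingers move at their own pace and stop on an object; "squeeze" is the grip in N (left out, the last holds). Time passes only in rows, so rows that do not move let the fingers close. It gives the time, the measured TCP pose, the force and the opening at its end, in the units of the state.
- ctrl.observe(): the state, without advancing time (a new reading comes with each control period).
- ctrl.capture(name): name is "side" or "top"; returns a dict with "pixels" (400x640x3 uint8, red, green, blue), "range_z" (400x640 float32, m along the optical axis (not along the pixel's ray), 0 where there is no reading), "intrinsics" (3x3 intrinsics, pixels), "rvec" (rotation vector, rad) and "tvec" (3), from world to camera coordinates, as OpenCV has them. Camera axes: x right, y down, z forward; pixel columns grow to the right and rows downward; lengths in m; the calibration is good to about 2 mm. A picture is of the moment at which its call begins.
- ctrl.job_done(): hands the job in, once; it reports no verdict.
Trained networks look in a picture, given as the dict that the camera call returned (one of the last four; its "shot" number tells which), for a name from the list of things; names that differ only in an ending like _2 or _b are one class to them, and where a whole thing is asked for, a point or a joint stands for the part that bears it (a point fixed in the world has none). Each returns a list of dicts, best first, with "conf" (0 to 1); they miss things now and then, are a little off and sometimes report something else, mostly with a low value. They report only what shows in the picture. A call takes as long as a camera call. They do not tell look-alikes from the thing itself.
- ctrl.search_frame(target, picture): "location" ([column, row] in pixels, amid what is visible of it).
- ctrl.tip_of(target, picture): "location" ([column, row] in pixels: a listed point, or the origin of a listed thing).
The state is a dict: "time_s": time; "q": joint angles; "joint_velocities": joint speeds; "joint_efforts": joint torques, N m; "tcp_pos": TCP position; "eef_rot": TCP orientation; "contact_force": force on the tool from outside, world axes, zero at the start; "ft_torque": the same for the moment, N m; "opening": finger opening in m.
Only numpy, scipy, OpenCV 4.12 (cv2) and the standard library are available. Lean on these libraries where they do the work, as an engineer would, in place of code of your own. Each camera call takes 0.05 s, during which the arm holds its last target.

TASK

Push the two grey cassettes that stand in the rack apart, and stand the third, loose cassette upright between them, all three on the rack's floor with their backs against its rear stop so that their holes line up. Then push the keeper rod along its trough, through both end cheeks and all three cassettes, until its nose is home at the end stop; let go of everything and leave the other things on the table where they are.

Things in the scene. Friction and masses are not known exactly. Their poses are not given: they have to be found in the camera images.
- rack: Fixed rack. Origin: on the table under the bay's centre, straight below where the middle cassette's origin belongs. x to the rear stop (away from the robot), y along the row to the rod's trough, z up; numbers below are in this frame, mm. Floor plate: top z = 10, x -85 to 57, y -107 to 99. Bay: y -71 to 71, open to front and above; three cassettes fill it with 16 mm to spare.
- rear_stop (a point): Centre of the upper front edge of the rack's rear stop, a low wall: front face x = 45, top z = 44. A cassette touching it has its origin at x = 0.
- near_hole (a point): Centre of the hole in the outer face (y = 83) of the +y end cheek. Both blue cheeks are 12 mm thick (y 71 to 83 and -83 to -71), x -30 to 50, top z = 74, each with a round 27 mm hole at x = 0, z = 44.
- end_stop (a point): Where the rod's nose comes to rest: on the face (y = -93) of a steel plate beyond the -y cheek. With the rod fully home its centre is at y = 7 and its rear end at y = 107, 24 mm outside the near cheek.
- trough_end (a point): Outer end (y = 300) of the trough, on the rod's axis: an open steel V from y = 83 to 300 that carries the rod with its axis at x = 0, z = 45. The edges of the V lie 4 mm below the rod's axis, about 24 mm apart, so the upper half of the rod's end stands clear for a fingertip.
- case_a: One of the two cassettes in the rack (28 to 34 mm free between them, 12 to 30 mm forward of the rear stop; either may be on the +y side). Grey block with blank label, 90 (x) x 42 (y) x 64 (z) mm, on top a centred lift tab 36 x 12 x 24 mm. Round 30 mm bore along y, 34 mm above the underside. 0.25 kg, slides; pushed high up it tips. Origin: centre of underside.
- case_b: Same grey cassette as case_a (same sizes, same axes). The other one that starts in the rack.
- case_c: Same grey cassette as case_a (same sizes, same axes). The loose one, standing upright on the table to the right (-y) of the rack; it belongs in the middle.
- rod: The keeper rod: plain aluminium, 22 mm thick, 200 mm long, 0.2 kg, lying loose in the trough. Origin: its centre; its axis is its own y (it may roll). The tapered nose (-y end) faces the near cheek hole, 8 to 35 mm outside the cheek; the flat rear end (+y, 100 mm from the centre) is free to be pushed.
- carton: Bystander: a plain closed cardboard carton, 84 x 50 x 62 mm, no bore and no tab; not part of the job. Origin: centre of its underside
- fibre_ring: Bystander: a flat fibre gasket ring, 130 mm across, 12 mm thick. Origin: centre of its underside
- flange: Bystander: a square steel flange plate 110 x 110 x 14 mm with a central hole. Origin: centre of its underside
- spray: Bystander: an upright white can, 52 mm across, 115 mm tall. Origin: centre of its underside
- wrench: Bystander: a spanner 180 mm long lying flat
- driver: Bystander: a screwdriver 190 mm long with a black handle, lying flat
- tape_roll: Bystander: a roll of tape 90 mm across, 48 mm high. Origin: centre of its underside
Mind the look-alikes: they are no part of the job. Leave any blue or pink look-alike of the case_a alone. What is shaped like the case_b but purple or red is not meant.

How it is judged (in metres and radians):
On the way, in this order (a step that is already met when the one before it is completed fails the run):
1. the two cassettes in the rack are moved apart (distance between case_a and case_b above 0.0815 m), for 0.1 s.
2. all three cassettes stand on the rack's floor against the rear stop, the loose one in the middle (x of case_a in the frame of rack between -0.005 and 0.004 m and z of case_a in the frame of rack between 0.006 and 0.014 m and x of case_b in the frame of rack between -0.005 and 0.004 m and z of case_b in the frame of rack between 0.006 and 0.014 m and x of case_c in the frame of rack between -0.005 and 0.004 m and z of case_c in the frame of rack between 0.006 and 0.014 m and y of case_c in the frame of rack between -0.02 and 0.02 m and y of case_a in the frame of rack between -0.055 and 0.055 m and y of case_b in the frame of rack between -0.055 and 0.055 m), for 0.2 s.
3. the rod is through all the holes and home at the end stop (all of step 2 and y of rod in the frame of rack between 0.001 and 0.014 m and x of rod in the frame of rack between -0.006 and 0.006 m and z of rod in the frame of rack between 0.036 and 0.051 m and angle between the y axis of rod and the y axis of rack, either way round below 0.07 rad), for 0.2 s.
At the end, for the whole second after the job is handed in: All three cassettes on the rack floor (4 mm), backs within 5 mm of the rear stop, case_c within 20 mm of the bay centre, the others inside the bay; rod through all holes (6 mm off the line, 4 degrees), nose within 6 mm of the end stop; all at rest (all of step 3 and linear speed of each of case_a, case_b, case_c, rod below 0.02 m/s); the robot touches nothing.
It fails at once if another thing on the table is shifted more than 25 mm (distance of any of carton, fibre_ring, flange, spray, wrench, driver, tape_roll from where it was at the start of the episode above 0.025 m).
It also fails if it takes over 72 s, if anything falls off the work surface, if the arm or the gripper's body presses on something with over 40 N, if the wrist force passes 120 N, or if a joint passes its speed limit or range.

## Working session

There is one attempt and no reset: what is moved stays moved. The work goes in short steps, Python scripts to look and compute and a tool call to move; the robot and the scene stay as the last step left them, time stands still between calls to the robot, and variables do not carry over. Pictures are saved under pics/ and viewed, and the job is handed in when it is done.

Besides the shell and the picture viewer there is one more tool, called after "Call:" as name([rows], argument=value, ...), one row to a line, values as JSON. servo_tool: Moves the arm, as the interface text tells. Its arguments: {"type":"object","properties":{"commands":{"type":"array","items":{"type":"array","items":{"type":"number"}}},"squeeze":{"type":"number"}},"required":["commands"]}

```bash
ls; mkdir -p pics; cat > h.py <<'E'
import numpy as np, cv2
from workcell import ctrl
def save(p,name,crop=None,scale=1):
    im=p["pixels"][:,:,::-1].copy()
    if crop: im=im[crop[1]:crop[3],crop[0]:crop[2]]
    if scale!=1: im=cv2.resize(im,None,fx=scale,fy=scale,interpolation=cv2.INTER_CUBIC)
    cv2.imwrite("pics/"+name,im)
def world(p):
    K=p["intrinsics"];R=cv2.Rodrigues(np.array(p["rvec"]))[0];t=np.array(p["tvec"]).reshape(3)
    z=p["range_z"];v,u=np.mgrid[0:z.shape[0],0:z.shape[1]]
    c=np.stack([(u-K[0][2])/K[0][0]*z,(v-K[1][2])/K[1][1]*z,z],-1)
    w=(c-t)@R; w[z==0]=np.nan
    return w
def proj(p,X):
    return cv2.projectPoints(np.array(X,float).reshape(-1,3),np.array(p["rvec"]),np.array(p["tvec"]),np.array(p["intrinsics"]),None)[0].reshape(-1,2)
E
python3 - <<'E'
from h import *
import pickle
s=ctrl.observe();print(s["time_s"],s["tcp_pos"],s["opening"]);print(s["eef_rot"])
for n in ("top","side"):
    p=ctrl.capture(n);save(p,n+"0.png");pickle.dump(p,open(n+"0.pkl","wb"))
    w=world(p)
    for t in ["rack","rear_stop","near_hole","end_stop","trough_end","case_a","rod","carton","spray"]:
        for f in ("search_frame","tip_of"):
            try: r=getattr(ctrl,f)(t,p)
            except Exception as e: print(t,f,e); continue
            print(n,f,t,[(np.round(d["location"]),round(d["conf"],2),np.round(w[int(d["location"][1]),int(d["location"][0])],3)) for d in r if d["conf"]>.2])
E
```

```text
pics
0.0 [ 0.25571083 -0.56987812  0.20482039] 0.09391388645715626
[[ 9.12352687e-01  4.09404678e-01 -6.19431918e-04]
 [ 4.09405129e-01 -9.12352049e-01  1.08597397e-03]
 [-1.20537156e-04 -1.24438987e-03 -9.99999218e-01]]
top search_frame rack [(array([344., 221.]), 0.65, array([ 0.495, -0.03 ,  0.075])), (array([277., 142.]), 0.4, array([0.757, 0.186, 0.001]))]
top tip_of rack [(array([347., 212.]), 0.74, array([ 0.533, -0.039,  0.006]))]
top search_frame rear_stop [(array([344., 215.]), 0.79, array([ 0.524, -0.033,  0.006])), (array([382., 139.]), 0.64, array([ 0.777, -0.147,  0.009]))]
top tip_of rear_stop [(array([344., 196.]), 0.69, array([ 0.578, -0.03 ,  0.044]))]
top search_frame near_hole [(array([344., 220.]), 0.56, array([ 0.495, -0.03 ,  0.075]))]
top tip_of near_hole [(array([323., 215.]), 0.64, array([0.508, 0.032, 0.074])), (array([346., 215.]), 0.62, array([ 0.522, -0.039,  0.015]))]
top search_frame end_stop [(array([344., 219.]), 0.65, array([ 0.501, -0.027,  0.075]))]
top tip_of end_stop [(array([374., 204.]), 0.73, array([ 0.548, -0.115,  0.076]))]
top search_frame
[... 3789 characters left out ...]
[342., 254.]), 0.78, array([0.488, 0.195, 0.054])), (array([397., 169.]), 0.68, array([ 0.317, -0.216,  0.024])), (array([224., 313.]), 0.66, array([0.679, 0.39 , 0.099]))]
side tip_of rod [(array([339., 247.]), 0.69, array([0.494, 0.177, 0.055]))]
side search_frame carton [(array([360., 146.]), 0.57, array([ 0.423, -0.32 ,  0.041]))]
side tip_of carton [(array([354., 154.]), 0.75, array([ 0.437, -0.321,  0.011])), (array([246., 185.]), 0.38, array([ 0.756, -0.133, -0.001]))]
side search_frame spray [(array([225., 314.]), 0.6, array([0.677, 0.388, 0.094]))]
side tip_of spray [(array([348., 281.]), 0.67, array([0.475, 0.267, 0.052])), (array([230., 336.]), 0.61, array([0.676, 0.387, 0.036]))]
```

View pics/top0.png

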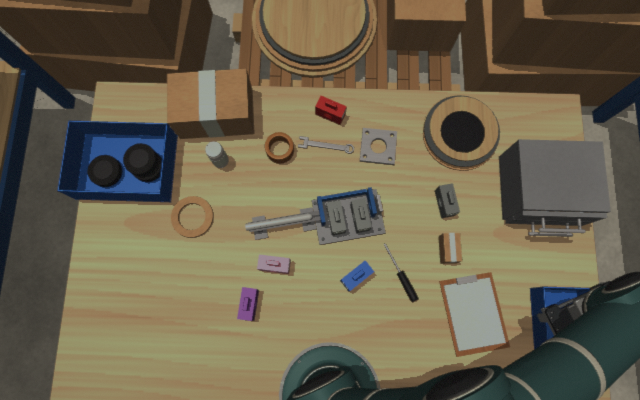

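View pics/side0.png

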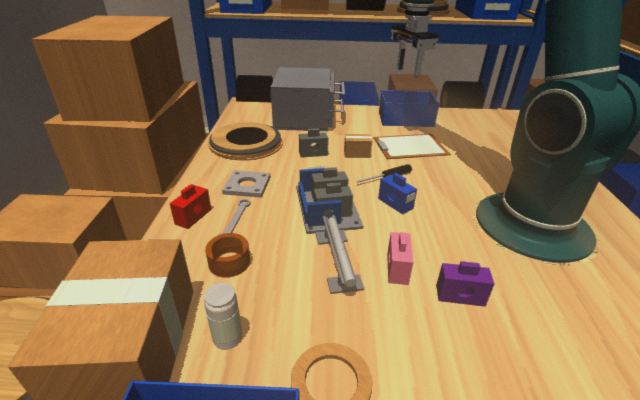

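The loose grey one is at top (448,200). The two in the rack are at (336,219) and (362,216). The look-alikes are red (331,109), pink (275,264), purple (249,304) and blue (357,277). I'll check enlarged crops next.

```bash
python3 - <<'E'
from h import *
import pickle
p=pickle.load(open("top0.pkl","rb"));save(p,"top0c.png",(230,170,490,300),3)
q=pickle.load(open("side0.pkl","rb"));save(q,"side0c.png",(270,110,430,300),3)
w=np.concatenate([world(p).reshape(-1,3),world(q).reshape(-1,3)]); c=np.concatenate([p["pixels"].reshape(-1,3),q["pixels"].reshape(-1,3)]).astype(int)
src=np.r_[np.zeros(256000),np.ones(256000)]
# blue pixels near rack
r=(w[:,0]>.4)&(w[:,0]<.65)&(w[:,1]>-.16)&(w[:,1]<.32)
blue=r&(c[:,2]>c[:,0]*1.5)&(c[:,2]>60)
for s in (0,1):
    m=blue&(src==s)&(w[:,2]>.068)&(w[:,2]<.08)
    print(s,m.sum(),np.nanmedian(w[m,2]))
    pts=w[m]
    y=pts[:,1]
    for sel,n in ((y>-.03,"near"),(y<-.06,"far")):
        P=pts[sel]
        if len(P)>4:
            rect=cv2.minAreaRect((P[:,:2]*1000).astype(np.float32)); print(n,len(P),rect,P.mean(0))
# rod: z 0.045-0.06 in y .08.. 
for s in (0,1):
    m=r&(src==s)&(w[:,2]>.048)&(w[:,2]<.065)&(w[:,1]>.06)&~blue
    P=w[m]; 
    vx=cv2.fitLine((P[:,:2]).astype(np.float32),cv2.DIST_HUBER,0,.01,.01).ravel(); print("rod",s,len(P),vx,P[:,1].min(),P[:,1].max(),np.median(P[:,2]),P[:,2].max())
# loose
for s in (0,1):
    m=(src==s)&(w[:,0]>.5)&(w[:,0]<.64)&(w[:,1]>-.42)&(w[:,1]<-.27)
    for lo,hi in ((.08,.095),(.058,.072)):
        P=w[m&(w[:,2]>lo)&(w[:,2]<hi)]
        if len(P)>4:print("loose",s,lo,len(P),cv2.minAreaRect((P[:,:2]*1000).astype(np.float32)),np.median(P[:,2]))
# rack cassettes tabs
    m=r&(src==s)&(w[:,2]>.092)&(w[:,2]<.105)
    P=w[m];
    for sel in (P[:,1]>-.04,P[:,1]<-.04):
        Q=P[sel]
        if len(Q)>4:print("tab",s,len(Q),cv2.minAreaRect((Q[:,:2]*1000).astype(np.float32)),Q.mean(0))
E
```

```text
0 203 0.07436074367601259
near 99 ((526.3043823242188, 38.68882369995117), (78.85710144042969, 11.962810516357422), 11.584888458251953) [0.52531168 0.03846456 0.07384024]
far 104 ((556.7488403320312, -112.50499725341797), (78.63153839111328, 13.420076370239258), 12.158175468444824) [ 0.5548307  -0.1120338   0.07458667]
1 171 0.07320559251604825
near 115 ((526.8817749023438, 43.340980529785156), (78.21402740478516, 14.239171028137207), 12.227779388427734) [0.52511646 0.04353016 0.07320003]
far 56 ((565.3789672851562, -105.18555450439453), (59.49583435058594, 12.982864379882812), 7.404912948608398) [ 0.56464367 -0.10441995  0.07303565]
rod 0 434 [ 0.20218542 -0.9793473   0.4895627   0.16567153] 0.06736093789561853 0.26327640148803994 0.053893728851089576 0.0649428185763286
rod 1 615 [ 0.20238203 -0.97930664  0.48835889  0.18331243] 0.07230604163342041 0.26834433731598295 0.053811459375572156 0.057752919478977746
loose 0 0.08 58 ((571.2684936523438, -343.13714599609375), (35.971405029296875, 12.895201683044434), 10.98333740234375) 0.08742519705922143
loose 0 0.058 369 ((571.275268554687
[... 282 characters left out ...]
29849243164), (36.61555862426758, 11.56653118133545), 13.745207786560059) [ 0.51528563 -0.07982797  0.09782133]
loose 1 0.08 39 ((570.6430053710938, -338.1537170410156), (33.68663787841797, 14.253738403320312), 13.103947639465332) 0.0856252119779074
loose 1 0.058 190 ((570.7459106445312, -338.1109924316406), (90.18351745605469, 46.65140151977539), 13.465890884399414) 0.06306016489178491
tab 1 61 ((506.64434814453125, -0.8652334213256836), (33.90363693237305, 13.970392227172852), 8.261271476745605) [5.06555136e-01 6.29235515e-05 9.61476161e-02]
tab 1 54 ((515.7042236328125, -76.28789520263672), (35.337066650390625, 14.719961166381836), 10.403666496276855) [ 0.51546796 -0.07382639  0.09575527]
```

```bash
true
```

```text
(no output)
```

View pics/top0c.png

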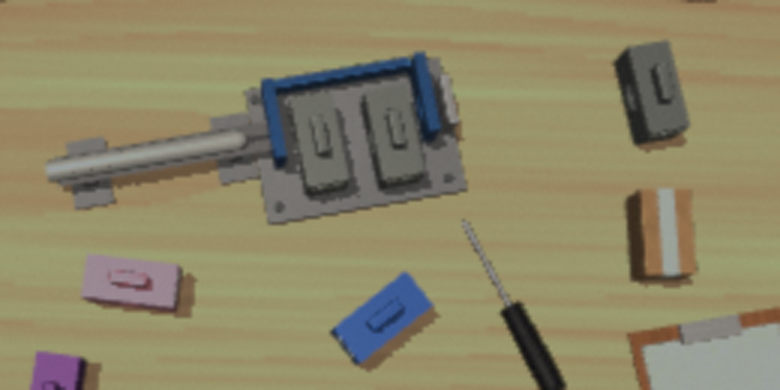

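View pics/side0c.png

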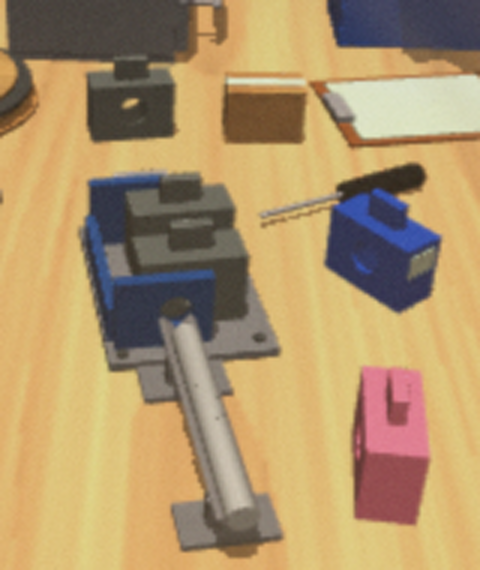

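Call:
servo_tool([
  [2.4,5.6,0,0,0,-2.5,3.5],
  [2.4,5.6,0,0,0,-2.5,3.5],
  [2.4,5.6,0,0,0,-2.5,3.5],
  [2.4,5.6,0,0,0,-2.5,3.5],
  [2.4,5.6,0,0,0,-2.5,3.5],
])

```text
time_s: 2.52
tcp_pos: [0.3758, -0.2855, 0.2051]
eef_rot: [[0.982, 0.189, 0.0], [0.189, -0.982, -0.002], [-0.0, 0.002, -1.0]]
contact_force: [1.3, 0.4, -0.3]
opening: 0.0477
```

Call:
servo_tool([
  [2.6,5.65,-1,0,0,0.8,3.5],
  [2.6,5.65,-1,0,0,0,3.5],
  [2.6,5.65,-2,0,0,0,3.5],
  [2.6,5.65,-2,0,0,0,3.5],
  [2.6,5.65,0,0,0,0,3.5],
])

```text
time_s: 3.15
tcp_pos: [0.5029, -0.0081, 0.1488]
eef_rot: [[0.979, 0.202, 0.005], [0.202, -0.979, -0.004], [0.004, 0.005, -1.0]]
contact_force: [0.3, -0.3, -0.1]
opening: 0.0348
```

Call:
servo_tool([
  [0,0,0,0,0,0,3.5],
])

```text
time_s: 3.28
tcp_pos: [0.504, -0.0035, 0.1488]
eef_rot: [[0.978, 0.208, 0.005], [0.208, -0.978, -0.003], [0.005, 0.004, -1.0]]
contact_force: [0.7, -0.6, 0.2]
opening: 0.0351
```

```bash
python3 - <<'E'
from h import *
s=ctrl.observe();print(s["time_s"],s["tcp_pos"],s["opening"]);print(s["eef_rot"])
p=ctrl.capture("top");save(p,"t1.png",(270,150,430,270),5);print(proj(p,s["tcp_pos"]))
q=ctrl.capture("side");save(q,"s1.png",(250,100,420,240),4.5);print(proj(q,s["tcp_pos"]))
E
```

```text
3.275 [ 0.50395196 -0.00354663  0.14875961] 0.035110388750518674
[[ 0.97819993  0.20759754  0.00530677]
 [ 0.20761336 -0.97820745 -0.00262135]
 [ 0.00464693  0.00366596 -0.99998248]]
[[335.9240697  211.69986917]]
[[335.15760634 164.88489965]]
```

View pics/t1.png

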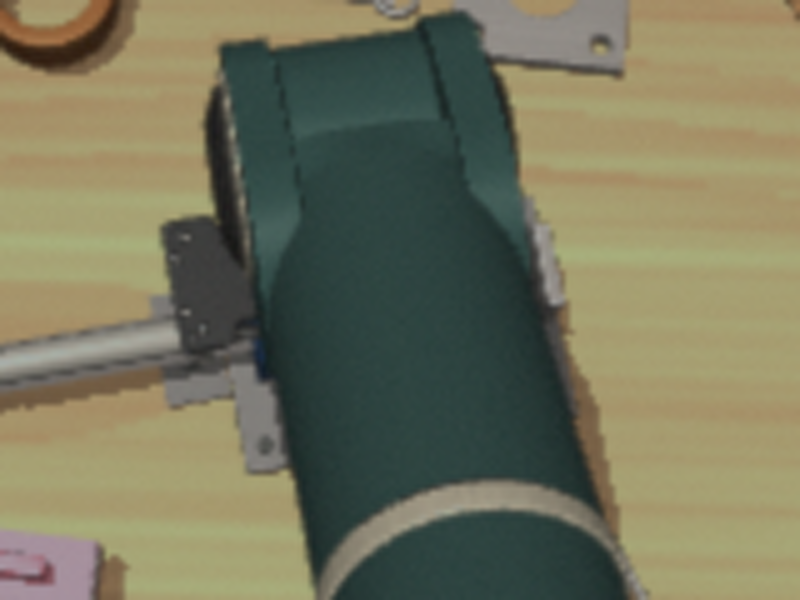

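View pics/s1.png

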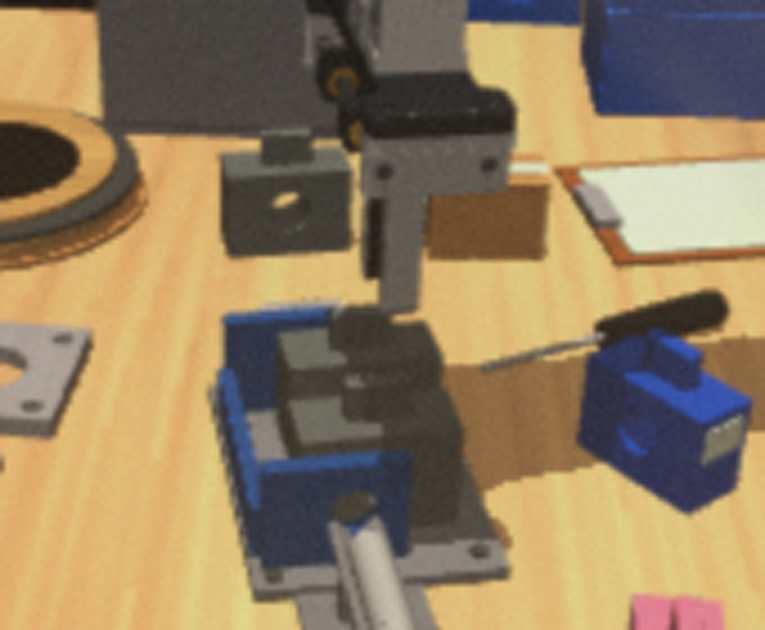

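Call:
servo_tool([
  [0.1,0,-3.5,0.3,-0.3,-0.3,3.5],
  [0.1,0,-2.5,0,0,0,3.5],
  [0,0,-0.9,0,0,0,3.5],
  [0,0,-0.2,0,0,0,3.5],
])

```text
time_s: 3.88
tcp_pos: [0.5046, -0.0134, 0.0773]
eef_rot: [[0.982, 0.19, 0.012], [0.19, -0.982, -0.001], [0.011, 0.004, -1.0]]
contact_force: [-0.9, 0.7, -0.6]
opening: 0.0347
```

Call:
servo_tool([
  [0.1,0.8,0,0,0.7,0.7,3.5],
  [0,0,0,0,0,0,3.5],
])

```text
time_s: 4.12
tcp_pos: [0.5063, -0.0053, 0.0788]
eef_rot: [[0.979, 0.202, 0.001], [0.202, -0.979, -0.002], [0.0, 0.002, -1.0]]
contact_force: [0.2, -0.0, -0.5]
opening: 0.0351
```

Now close; closing itself centres on the tab.

Call:
servo_tool([
  [0,0,0,0,0,0,0.8],
  [0,0,0,0,0,0,0.8],
  [0,0,0,0,0,0,0.8],
  [0,0,0,0,0,0,0.8],
], squeeze=30)

```text
time_s: 4.62
tcp_pos: [0.5067, -0.0053, 0.0796]
eef_rot: [[0.979, 0.202, 0.002], [0.202, -0.979, -0.002], [0.002, 0.002, -1.0]]
contact_force: [0.2, -0.0, -1.6]
opening: 0.0116
```

Call:
servo_tool([
  [-0.12,0.6,0,0,0,0,0.8],
  [-0.1,0.5,0,0,0,0,0.8],
  [-0.06,0.3,0,0,0,0,0.8],
  [0,0,0,0,0,0,0.8],
])

```text
time_s: 5.12
tcp_pos: [0.5039, 0.008, 0.0796]
eef_rot: [[0.98, 0.201, 0.002], [0.201, -0.98, -0.004], [0.002, 0.004, -1.0]]
contact_force: [0.8, -3.1, -0.9]
opening: 0.0118
```

Call:
servo_tool([
  [0.8,0.15,0,0,0,0,0.8],
  [0.7,0.13,0,0,0,0,0.8],
  [0.3,0.04,0,0,0,0,0.8],
  [0.2,0.04,0,0,0,0,0.8],
])

```text
time_s: 5.62
tcp_pos: [0.5197, 0.0112, 0.0819]
eef_rot: [[0.98, 0.201, -0.008], [0.201, -0.98, -0.007], [-0.009, 0.006, -1.0]]
contact_force: [-9.7, -2.8, 13.0]
opening: 0.0118
```

Call:
servo_tool([
  [0,0,0,0,0,0,0.8],
  [0,0,0,0,0,0,0.8],
])

```text
time_s: 5.88
tcp_pos: [0.5198, 0.0113, 0.0819]
eef_rot: [[0.98, 0.201, -0.008], [0.201, -0.98, -0.007], [-0.009, 0.006, -1.0]]
contact_force: [0.1, -2.8, 0.5]
opening: 0.0118
```

```bash
python3 - <<'E'
from h import *
s=ctrl.observe();print(s["time_s"],s["tcp_pos"],s["contact_force"],s["ft_torque"])
q=ctrl.capture("side");save(q,"s2.png",(270,140,400,250),6)
E
```

```text
5.875 [0.51976531 0.01130849 0.08193927] [ 0.12710858 -2.82787301  0.49252495] [-0.60225081 -0.17230238  0.01685372]
```

View pics/s2.png

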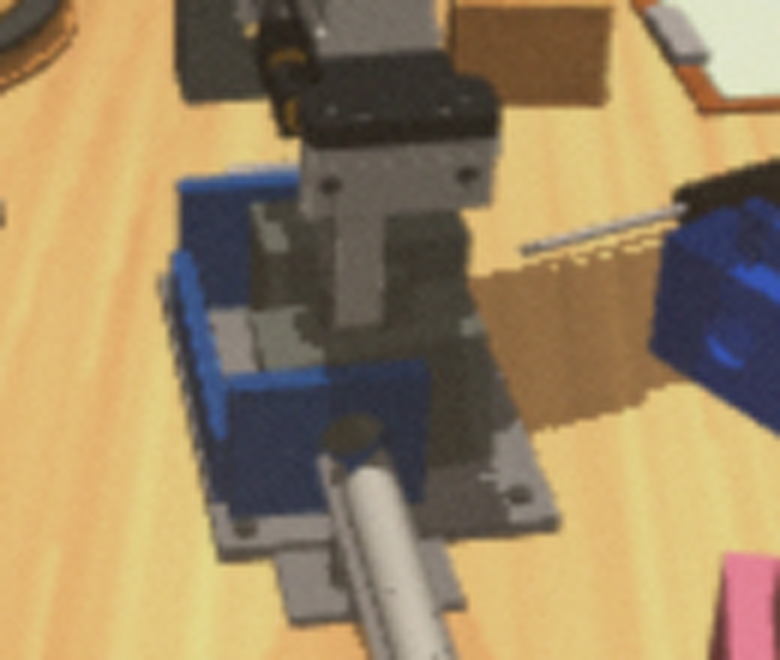

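```bash
cat >> h.py <<'E'
TH=np.radians(11.66);O=np.array([.5325,-.0345])  # side-camera rack origin
RX=np.array([np.cos(TH),np.sin(TH)]);RY=np.array([-np.sin(TH),np.cos(TH)])
def rack(w,o=None):
    d=w[...,:2]-(O if o is None else o)
    return np.stack([d@RX,d@RY,w[...,2]],-1)*1000
E
python3 - <<'E'
from h import *
import pickle
def an(q):
    r=rack(world(q)).reshape(-1,3)
    c=q["pixels"].reshape(-1,3).astype(int)
    blue=(c[:,2]>c[:,0]*1.5)&(c[:,2]>60)
    reg=(abs(r[:,0])<90)&(abs(r[:,1])<75)
    m=reg&~blue&(r[:,2]>66)&(r[:,2]<82)
    for lo,hi in ((5,72),(-72,-5)):
        P=r[m&(r[:,1]>lo)&(r[:,1]<hi)]
        if len(P): print("top",len(P),np.percentile(P[:,0],[1,99]).round(1),np.percentile(P[:,1],[2,98]).round(1),"plane",np.linalg.lstsq(np.c_[P[:,:2],np.ones(len(P))],P[:,2],rcond=None)[0].round(3))
    m=reg&blue&(r[:,2]>38)&(r[:,2]<50)&(r[:,0]>30)
    print("wall",np.percentile(r[m][:,0],[2,50,98]).round(1))
    m=(abs(r[:,0])<60)&(r[:,1]>68)&(r[:,1]<90)&blue&(r[:,2]>68);print("cheek",np.percentile(r[m][:,0],[1,99]),np.percentile(r[m][:,1],[2,98]))
an(pickle.load(open("side0.pkl","rb")));print();an(ctrl.capture("side"))
E
```

```text
top 403 [-63.4  25.4] [17. 60.] plane [-0.0000e+00 -6.4000e-02  7.5579e+01]
top 365 [-69.7  39.7] [-70.1 -14.9] plane [-1.1000e-02 -1.5000e-02  7.1842e+01]
wall [44.6 50.1 54.4]
cheek [-27.935303    48.66881469] [71.18509744 83.97395809]

top 329 [-56.3  33.3] [29.8 71.5] plane [-6.8000e-02 -7.6000e-02  8.0046e+01]
top 215 [-70.  46.] [-70.8 -15.4] plane [-9.0000e-03 -4.0000e-03  7.1597e+01]
wall [44.7 49.9 54.4]
cheek [-38.40975173  48.19308054] [68.95248772 89.67398941]
```

Call:
servo_tool([
  [0,0,0,0,0,0,3.0],
  [0,0,0,0,0,0,3.0],
  [0,0,2,0,0,0,3.0],
  [0,0,2,0.4,-0.5,0,1],
  [-0.35,-4.5,0,0,0,0,0],
], squeeze=20)

```text
time_s: 6.6
tcp_pos: [0.5164, -0.0305, 0.1237]
eef_rot: [[0.978, 0.207, 0.002], [0.207, -0.978, 0.002], [0.002, -0.002, -1.0]]
contact_force: [0.2, -0.8, -0.2]
opening: 0.0136
```

Call:
servo_tool([
  [0,0,0,0,0,0,0],
  [0,0,0,0,0,0,0],
])

```text
time_s: 6.85
tcp_pos: [0.5164, -0.0333, 0.1248]
eef_rot: [[0.979, 0.203, 0.003], [0.203, -0.979, 0.002], [0.004, -0.001, -1.0]]
contact_force: [-0.4, 0.1, -0.2]
opening: 0.0007
```

```bash
sed -i 's/O=np.array(\[.5325,-.0345\])/O=np.array([.5323,-.0372])/' h.py; python3 - <<'E'
from h import *
s=ctrl.observe();print(s["time_s"],s["tcp_pos"],rack(np.array(s["tcp_pos"])),s["opening"]);print(s["eef_rot"])
q=ctrl.capture("side");save(q,"s3.png",(270,140,400,250),6)
OS=np.array([.5327,-.0341])
r=rack(world(q),OS).reshape(-1,3);c=q["pixels"].reshape(-1,3).astype(int)
blue=(c[:,2]>c[:,0]*1.5)&(c[:,2]>60)
m=(abs(r[:,0])<90)&(abs(r[:,1])<75)&~blue&(r[:,2]>66)&(r[:,2]<82)
for lo,hi in ((5,72),(-72,-5)):
    P=r[m&(r[:,1]>lo)&(r[:,1]<hi)];print(len(P),np.percentile(P,[2,98],axis=0).round(1))
E
```

```text
6.85 [ 0.51638574 -0.03327666  0.12480777] [-14.79293481   7.05870745 124.80776568] 0.0006939888167191762
[[ 0.97923795  0.20268659  0.00334314]
 [ 0.20268167 -0.97924311  0.00175439]
 [ 0.00362933 -0.00104037 -0.99999287]]
354 [[-63.2  29.5  67.8]
 [ 25.1  70.8  80.8]]
354 [[-68.8 -71.2  66.8]
 [ 21.3 -15.7  80.7]]
```

View pics/s3.png

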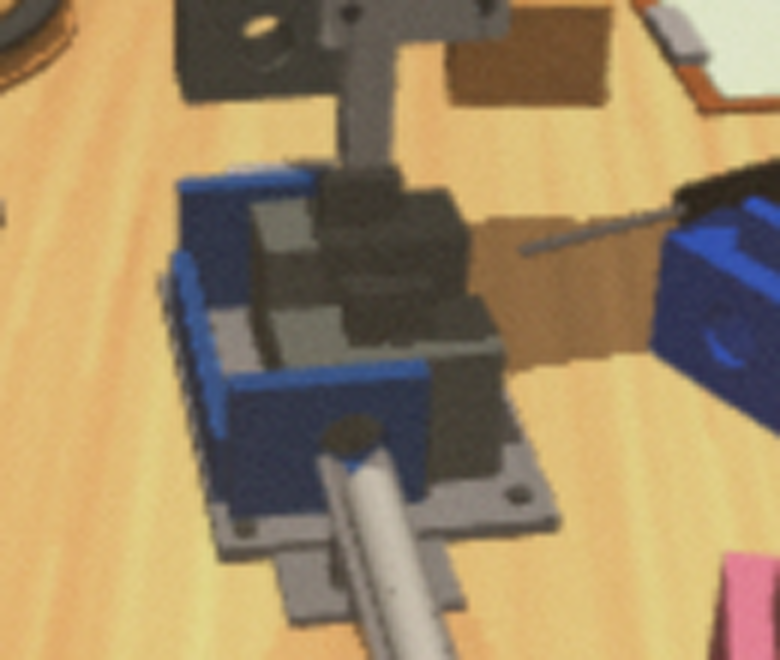

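Call:
servo_tool([
  [0,0,-2.0,0,0,0,0],
  [0,0,-0.5,0,0,0,0],
])

```text
time_s: 7.15
tcp_pos: [0.5167, -0.0323, 0.0997]
eef_rot: [[0.979, 0.204, 0.004], [0.204, -0.979, 0.002], [0.004, -0.001, -1.0]]
contact_force: [0.2, -0.2, 0.5]
opening: 0.0004
```

Call:
servo_tool([
  [0,0,-1.5,0,0,0,0],
  [0,0,-1.8,0,0,0,0],
  [0,0,-1.8,0,0,0,0],
  [0,0,-1.0,0,0,0,0],
])

```text
time_s: 7.65
tcp_pos: [0.5172, -0.0311, 0.0364]
eef_rot: [[0.979, 0.205, 0.005], [0.205, -0.979, 0.002], [0.006, -0.001, -1.0]]
contact_force: [0.1, -0.1, 0.4]
opening: 0.0001
```

Call:
servo_tool([
  [0.1,-0.45,0,0,0.2,-0.2,0],
  [0.1,-0.45,0,0,0,0,0.5],
  [0,0,0,0,0,0,1.5],
  [0,0,0,0,0,0,2.2],
  [0,0,0,0,0,0,2.6],
])

```text
time_s: 8.28
tcp_pos: [0.5203, -0.0395, 0.0376]
eef_rot: [[0.979, 0.203, 0.003], [0.203, -0.979, 0.003], [0.004, -0.003, -1.0]]
contact_force: [-0.8, 4.0, 4.1]
opening: 0.0255
```

```bash
cat >> h.py <<'E'
OS=np.array([.5327,-.0341])
def st():
    s=ctrl.observe();R=np.array(s["eef_rot"]);print(s["time_s"],rack(np.array(s["tcp_pos"])).round(1),"yaw",np.degrees(np.arctan2(R[1,0],R[0,0])).round(2),"z",R[:,2].round(4),"op",round(s["opening"],4),"F",np.round(s["contact_force"],1))
def look(q):
    r=rack(world(q),OS).reshape(-1,3);c=q["pixels"].reshape(-1,3).astype(int)
    blue=(c[:,2]>c[:,0]*1.5)&(c[:,2]>60)
    m=(abs(r[:,0])<90)&(abs(r[:,1])<75)&~blue&(r[:,2]>66)&(r[:,2]<82)
    for lo,hi in ((26,75),(-22,22),(-75,-26)):
        P=r[m&(r[:,1]>lo)&(r[:,1]<hi)]
        if len(P)>9:print(len(P),np.percentile(P,[2,98],axis=0).round(1).tolist())
E
python3 - <<'E'
from h import *
st();q=ctrl.capture("side");look(q);save(q,"s4.png",(270,140,400,250),6)
E
```

```text
8.275 [-12.2   0.2  37.6] yaw 11.7 z [ 0.0034  0.0033 -1.    ] op 0.0255 F [-0.8  4.   4.1]
356 [[-63.4, 29.3, 67.1], [25.3, 71.5, 80.9]]
15 [[-59.5, -21.5, 66.7], [-4.1, 21.5, 79.9]]
112 [[-4.9, -72.7, 66.5], [45.7, -26.6, 75.6]]
```

Call:
servo_tool([
  [0,0,0,0,0,0,2.9],
  [0,0,0,0,0,0,3.0],
  [0,0,0,0,0,0,3.0],
])

```text
time_s: 8.7
tcp_pos: [0.5203, -0.0386, 0.0381]
eef_rot: [[0.979, 0.204, 0.004], [0.204, -0.979, 0.004], [0.004, -0.003, -1.0]]
contact_force: [-0.3, 2.9, 1.6]
opening: 0.0303
```

Call:
servo_tool([
  [0,0,0,0,0,0,2.2],
  [0,0,4.5,0.2,0.2,0,2.2],
  [0,0,5,0,0,0,3],
  [-4,-0.8,0,0,0,0,8],
  [-4,-0.8,0,0,0,0,8],
])

```text
time_s: 9.32
tcp_pos: [0.4394, -0.0565, 0.1349]
eef_rot: [[0.979, 0.203, -0.0], [0.203, -0.979, 0.006], [0.001, -0.006, -1.0]]
contact_force: [0.3, 0.6, 0.1]
opening: 0.0468
```

Call:
servo_tool([
  [0,0,0,0,0,0,8],
  [0,0,0,0,0,0,8],
])

```text
time_s: 9.57
tcp_pos: [0.438, -0.0581, 0.1354]
eef_rot: [[0.98, 0.201, 0.0], [0.2, -0.98, 0.005], [0.001, -0.004, -1.0]]
contact_force: [0.5, -0.4, -0.1]
opening: 0.0663
```

```bash
python3 - <<'E'
from h import *
st();q=ctrl.capture("side");look(q);save(q,"s5.png",(270,120,420,250),5)
E
```

```text
9.575 [-96.6  -1.4 135.4] yaw 11.57 z [ 0.      0.0045 -1.    ] op 0.0663 F [ 0.5 -0.4 -0.1]
352 [[-63.0, 29.1, 67.8], [25.0, 71.2, 80.3]]
277 [[-68.4, -73.2, 66.4], [42.5, -26.1, 81.1]]
```

View pics/s5.png

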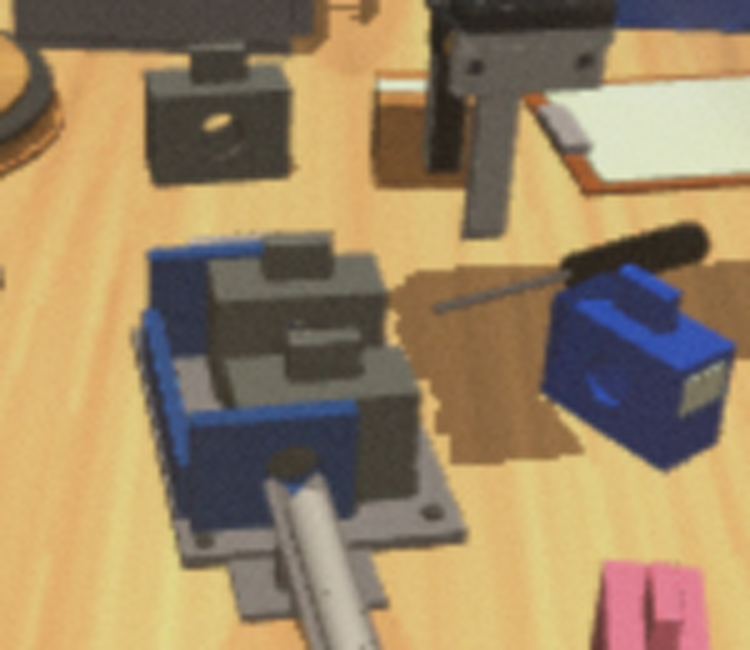

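Call:
servo_tool([
  [0,0.15,-2,0.2,0,0,8],
  [0,0,-3,0,0,0,8],
  [0,0,-3,0,0,0,8],
  [0,0,-1.8,0,0,0,8],
  [0,0,-0.3,0,0,0,8],
])

```text
time_s: 10.25
tcp_pos: [0.4414, -0.0555, 0.0307]
eef_rot: [[0.979, 0.202, 0.001], [0.202, -0.979, 0.009], [0.003, -0.009, -1.0]]
contact_force: [0.2, -0.3, 0.4]
opening: 0.0802
```

```bash
python3 - <<'E'
from h import *
st()
E
```

```text
10.25 [-92.7   0.4  30.7] yaw 11.65 z [ 7.0e-04  9.3e-03 -1.0e+00] op 0.0802 F [ 0.2 -0.3  0.4]
```

Call:
servo_tool([
  [0.8,0.16,0,-0.5,0,0,8],
  [0.8,0.16,0,0,0,0,8],
  [0.8,0.16,0,0,0,0,8],
  [0.7,0.15,0,0,0,0,8],
  [0.4,0.08,0,0,0,0,8],
])

```text
time_s: 10.88
tcp_pos: [0.4795, -0.048, 0.032]
eef_rot: [[0.979, 0.202, 0.001], [0.202, -0.979, -0.001], [0.001, 0.001, -1.0]]
contact_force: [-7.9, -1.5, 5.0]
opening: 0.0798
```

```bash
python3 - <<'E'
from h import *
st();q=ctrl.capture("side");look(q)
E
```

```text
10.875 [-53.9   0.1  32. ] yaw 11.65 z [ 8.e-04 -6.e-04 -1.e+00] op 0.0798 F [-7.9 -1.5  5. ]
377 [[-61.7, 30.0, 67.9], [43.4, 71.2, 81.2]]
35 [[-39.5, -22.0, 66.9], [36.4, -18.1, 74.8]]
249 [[-43.0, -72.8, 68.7], [44.1, -26.6, 80.6]]
```

Call:
servo_tool([
  [0.2,0.04,0,0,0,0,8],
  [0.2,0.04,0,0,0,0,8],
])

```text
time_s: 11.18
tcp_pos: [0.4792, -0.0481, 0.0316]
eef_rot: [[0.979, 0.202, -0.009], [0.202, -0.979, -0.002], [-0.009, 0.001, -1.0]]
contact_force: [-18.8, -2.6, 16.4]
opening: 0.0802
```

```bash
python3 - <<'E'
from h import *
st();q=ctrl.capture("side");look(q);save(q,"s6.png",(270,120,420,250),5)
E
```

```text
11.175 [-54.3   0.   31.6] yaw 11.63 z [-0.0088 -0.0024 -1.    ] op 0.0802 F [-18.8  -2.6  16.4]
381 [[-61.2, 29.7, 67.4], [43.6, 70.8, 80.8]]
33 [[-40.6, -21.9, 66.4], [37.4, -19.2, 74.5]]
243 [[-43.0, -73.1, 69.0], [44.1, -26.7, 80.5]]
```

View pics/s6.png

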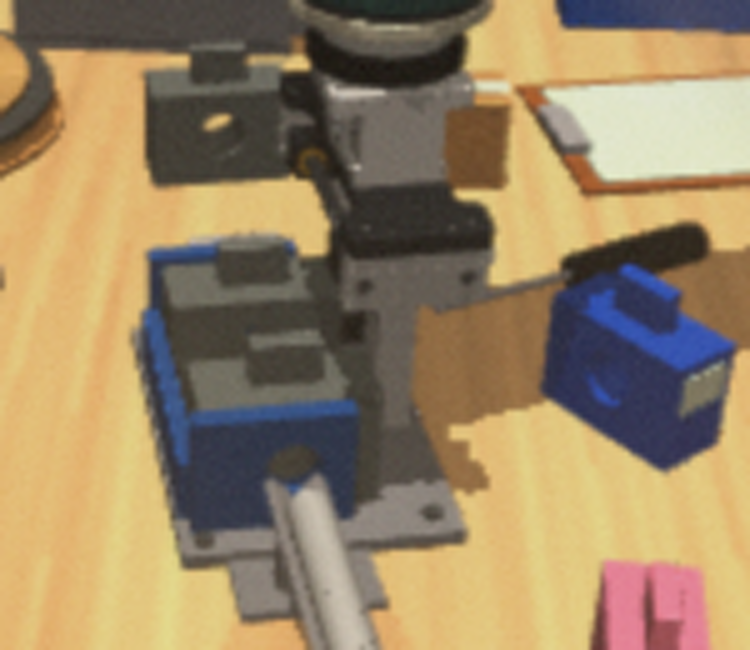

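Call:
servo_tool([
  [-2.5,-0.5,0,0,-0.5,0,8],
  [-2,-0.4,5,0,0,0,7],
  [0,0,5.5,0,0,0,6],
  [2,-3,1,0,0,0,5],
  [2.5,-5,0,0,0,0,4],
])

```text
time_s: 11.85
tcp_pos: [0.4804, -0.1363, 0.1526]
eef_rot: [[0.978, 0.207, 0.006], [0.207, -0.978, -0.003], [0.005, 0.004, -1.0]]
contact_force: [0.5, 0.3, -0.5]
opening: 0.0438
```

Call:
servo_tool([
  [2.4,-5.5,0,0,0,0,3.5],
  [2.3,-5.5,0,0,0,0,3.5],
  [2.3,-5.5,0,0,0,0,3.5],
  [1.5,-4,0,0,0,0,3.5],
  [0,0,0,0,0,0,3.5],
])

```text
time_s: 12.48
tcp_pos: [0.5702, -0.3526, 0.1543]
eef_rot: [[0.979, 0.205, 0.013], [0.205, -0.979, -0.007], [0.011, 0.009, -1.0]]
contact_force: [-0.3, 0.8, -0.1]
opening: 0.0353
```

Call:
servo_tool([
  [0.1,1.1,-2,0.4,0.7,0,3.5],
  [0,0,-2,0,0,0,3.5],
  [0,0,0,0,0,0,3.5],
])

```text
time_s: 12.85
tcp_pos: [0.5713, -0.338, 0.111]
eef_rot: [[0.978, 0.208, -0.001], [0.208, -0.978, 0.002], [-0.0, -0.002, -1.0]]
contact_force: [-0.7, -0.5, 0.1]
opening: 0.0348
```

```bash
python3 - <<'E'
from h import *
s=ctrl.observe();print(s["tcp_pos"]);st();q=ctrl.capture("side");save(q,"s7.png",(260,80,400,200),5)
E
```

```text
[ 0.57126173 -0.3379666   0.11104704]
12.85 [ -22.6 -302.4  111. ] yaw 11.98 z [-9.0e-04  2.1e-03 -1.0e+00] op 0.0348 F [-0.7 -0.5  0.1]
```

View pics/s7.png

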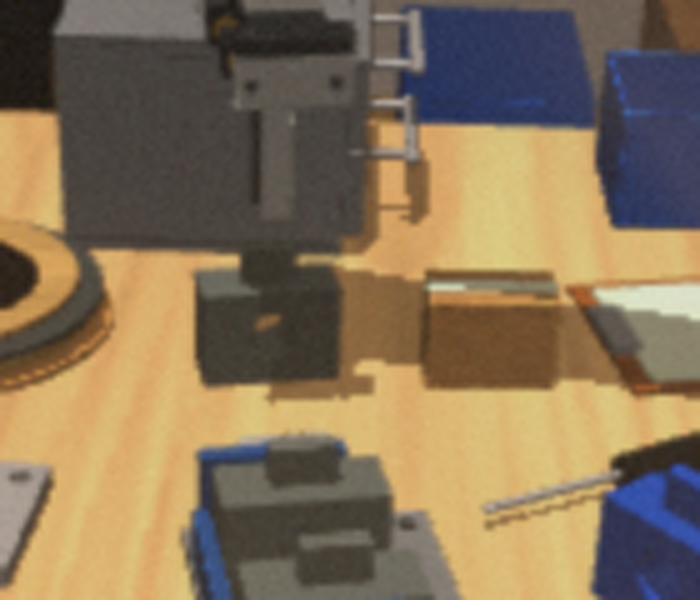

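Finger column about (278,220) in the crop lines up with the tab at (268,265). Next: descend, settle, close.

Call:
servo_tool([
  [0,-0.2,-2,0,0,0,3.5],
  [0,-0.1,-1.7,0,0,0,3.5],
  [0,0,-0.5,0,0,0,3.5],
  [0,0,0,0,0,0,3.5],
])

```text
time_s: 13.4
tcp_pos: [0.572, -0.3411, 0.068]
eef_rot: [[0.978, 0.208, 0.001], [0.208, -0.978, 0.001], [0.001, -0.001, -1.0]]
contact_force: [0.1, 0.2, 0.3]
opening: 0.0349
```

Call:
servo_tool([
  [0,0,0,0,0,0,0.8],
  [0,0,0,0,0,0,0.8],
  [0,0,0,0,0,0,0.8],
  [0,0,0,0,0,0,0.8],
], squeeze=50)

```text
time_s: 13.9
tcp_pos: [0.5724, -0.3414, 0.0692]
eef_rot: [[0.978, 0.208, 0.002], [0.208, -0.978, 0.0], [0.002, 0.0, -1.0]]
contact_force: [-0.4, -0.4, -2.3]
opening: 0.0117
```

Call:
servo_tool([
  [0,0,0.5,0,0,0,0.8],
  [0,0,3,0,0,0,0.8],
  [0,0,5,0,0,0,0.8],
  [0,0,4,0,0,0,0.8],
  [0,0,0,0,0,0,0.8],
])

```text
time_s: 14.52
tcp_pos: [0.5716, -0.3407, 0.1985]
eef_rot: [[0.978, 0.208, 0.001], [0.208, -0.978, 0.001], [0.002, -0.001, -1.0]]
contact_force: [0.4, -0.1, -3.4]
opening: 0.0115
```

```bash
python3 - <<'E'
from h import *
s=ctrl.observe();print(s["tcp_pos"]);st();q=ctrl.capture("side");save(q,"s8.png",(250,40,410,240),4)
w=world(q).reshape(-1,3);T=np.array(s["tcp_pos"])
m=(abs(w[:,0]-T[0])<.07)&(abs(w[:,1]-T[1])<.06)&(w[:,2]>.06)&(w[:,2]<T[2]+.002)
P=w[m]; r=rack(P,OS); print(len(P),np.percentile(r,[1,50,99],axis=0).round(1))
top=P[P[:,2]>T[2]-.012]; print(len(top), rack(top,OS).mean(0), np.linalg.lstsq(np.c_[rack(top,OS)[:,:2],np.ones(len(top))],top[:,2]*1000,rcond=None)[0])
f=r[(r[:,2]<T[2]*1000-15)&(r[:,2]>70)]; print("face fit y=ax+bz+c",np.linalg.lstsq(np.c_[f[:,0],f[:,2],np.ones(len(f))],f[:,1],rcond=None)[0])
E
```

```text
[ 0.57159871 -0.34071503  0.19852339]
14.525 [ -22.9 -305.2  198.5] yaw 12.02 z [ 0.0014  0.001  -1.    ] op 0.0115 F [ 0.4 -0.1 -3.4]
737 [[ -69.4 -322.   129.1]
 [ -23.1 -286.5  166.4]
 [  19.7 -280.8  197.2]]
194 [ -24.05806478 -296.52094339  192.19231083] [-7.40842425e-03 -9.54233018e-02  1.63719071e+02]
face fit y=ax+bz+c [-3.24839299e-02  4.24982548e-02 -2.95668615e+02]
```

View pics/s8.png

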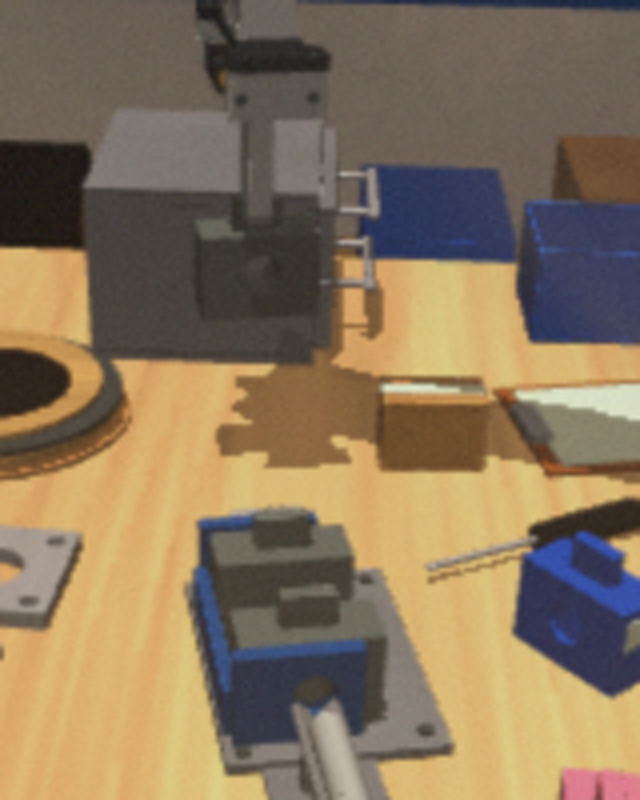

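Call:
servo_tool([
  [-0.8,4,0,0,0,0,0.8],
  [-0.8,5,0,0,0,0,0.8],
  [-0.8,5,0,0,0,0,0.8],
  [-0.8,5,0,0,0,0,0.8],
  [-0.8,5,0,0,0,0,0.8],
])

```text
time_s: 15.2
tcp_pos: [0.525, -0.0965, 0.1892]
eef_rot: [[0.979, 0.202, -0.01], [0.203, -0.979, 0.005], [-0.009, -0.007, -1.0]]
contact_force: [1.0, 1.0, -1.9]
opening: 0.0118
```

Call:
servo_tool([
  [-0.5,3.5,0,0,0,0,0.8],
  [0,1.5,0,0,0,0,0.8],
  [0,0,0,0,0,0,0.8],
])

```text
time_s: 15.58
tcp_pos: [0.5177, -0.0419, 0.1865]
eef_rot: [[0.978, 0.207, -0.014], [0.207, -0.978, 0.006], [-0.013, -0.009, -1.0]]
contact_force: [0.4, -1.2, -1.8]
opening: 0.0114
```

```bash
python3 - <<'E'
from h import *
st()
E
```

```text
15.575 [-15.3  -1.7 186.5] yaw 11.97 z [-0.0143  0.0058 -0.9999] op 0.0114 F [ 0.4 -1.2 -1.8]
```

Call:
servo_tool([
  [0.55,0.25,0,-0.3,-0.8,-0.3,0.8],
  [0,0,0,0,0,0,0.8],
  [0,0,0,0,0,0,0.8],
])

```text
time_s: 15.95
tcp_pos: [0.5237, -0.0426, 0.1857]
eef_rot: [[0.98, 0.198, -0.0], [0.198, -0.98, -0.0], [-0.001, 0.0, -1.0]]
contact_force: [-0.6, 0.0, -2.7]
opening: 0.0115
```

```bash
python3 - <<'E'
from h import *
st();q=ctrl.capture("side");save(q,"s9.png",(260,80,400,240),4.5)
s=ctrl.observe();T=np.array(s["tcp_pos"]);r=rack(world(q),OS).reshape(-1,3)
m=(abs(r[:,0])<70)&(abs(r[:,1])<60)
P=r[m&(r[:,2]>T[2]*1000-9)&(r[:,2]<T[2]*1000+1)];print(len(P),np.percentile(P,[1,50,99],axis=0).round(1))
f=r[m&(r[:,2]<T[2]*1000-12)&(r[:,2]>T[2]*1000-60)];print(len(f),np.percentile(f,[1,50,99],axis=0).round(1),np.linalg.lstsq(np.c_[f[:,0],f[:,2],np.ones(len(f))],f[:,1],rcond=None)[0])
look(q)
E
```

```text
15.95 [ -9.5  -3.5 185.7] yaw 11.41 z [-5.e-04 -2.e-04 -1.e+00] op 0.0115 F [-0.6  0.  -2.7]
303 [[-55.7 -23.6 177.2]
 [ -9.5   3.3 180. ]
 [ 33.   19.5 185.4]]
686 [[-56.1 -21.4 126. ]
 [-11.2  15.9 145.9]
 [ 33.2  19.3 173.3]] [-0.03842836  0.12476537 -6.29247008]
340 [[-45.0, 29.0, 69.1], [43.8, 70.8, 80.6]]
35 [[-42.7, -22.0, 66.9], [42.4, -18.4, 74.7]]
222 [[-44.2, -72.0, 68.9], [44.9, -26.8, 81.4]]
```

View pics/s9.png

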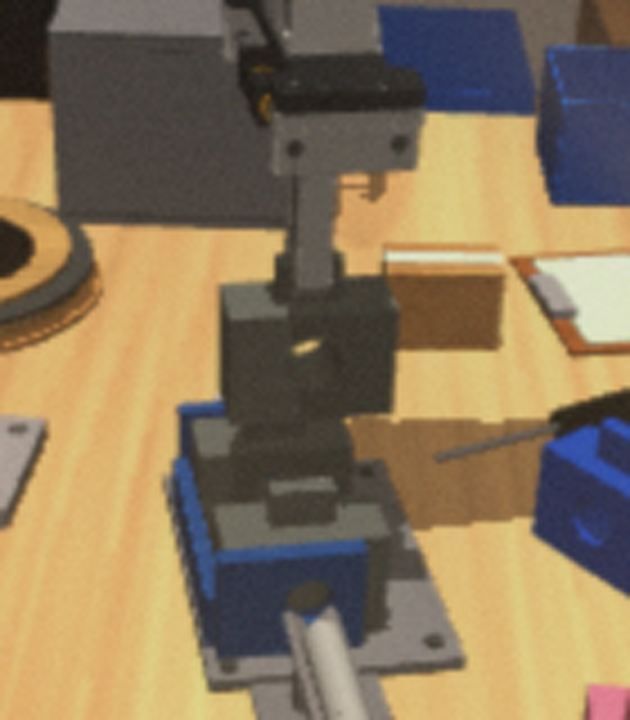

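```bash
python3 - <<'E'
from h import *
q=ctrl.capture("side");r=rack(world(q),OS).reshape(-1,3)
print("+y face/top of far, by x")
for x in range(-45,50,10):
    m=(abs(r[:,0]-x)<5)
    t=r[m&(r[:,2]>70)&(r[:,2]<77)&(r[:,1]<0)&(r[:,1]>-75)]
    f=r[m&(r[:,2]>25)&(r[:,2]<68)&(r[:,1]<5)&(r[:,1]>-60)]
    n=r[m&(r[:,2]>70)&(r[:,2]<77)&(r[:,1]>15)&(r[:,1]<70)]
    print(x,len(t),t[:,1].max().round(1) if len(t) else None,len(f),np.median(f[:,1]).round(1) if len(f) else None,len(n),n[:,1].min().round(1) if len(n) else None)
E
```

```text
+y face/top of far, by x
-45 18 -21.2 22 -23.0 25 30.9
-35 28 -20.8 22 -22.5 42 29.1
-25 27 -20.0 19 -23.2 34 29.0
-15 21 -20.1 19 -22.8 21 51.5
-5 20 -20.1 18 -24.2 20 51.7
5 19 -20.9 22 -25.3 21 54.1
15 27 -21.5 30 -22.0 26 30.5
25 39 -23.2 35 -22.8 39 27.3
35 43 -21.7 39 -22.6 41 28.5
45 24 -20.5 58 -24.1 20 26.2
```

```bash
python3 - <<'E'
from h import *
q=ctrl.capture("side");r=rack(world(q),OS).reshape(-1,3)
for z0 in (130,140,150,160,170):
  o=[]
  for x in (-50,-40,-30,0+8,18,28):
    m=(abs(r[:,0]-x)<5)&(abs(r[:,2]-z0)<5)&(r[:,1]>5)&(r[:,1]<40)
    o.append((m.sum(),np.median(r[m,1]).round(1)))
  print(z0,o)
E
```

```text
130 [(np.int64(14), np.float64(16.2)), (np.int64(14), np.float64(16.9)), (np.int64(15), np.float64(16.4)), (np.int64(15), np.float64(16.4)), (np.int64(13), np.float64(16.8)), (np.int64(14), np.float64(16.2))]
140 [(np.int64(14), np.float64(16.9)), (np.int64(15), np.float64(17.6)), (np.int64(15), np.float64(16.7)), (np.int64(13), np.float64(15.9)), (np.int64(18), np.float64(16.2)), (np.int64(15), np.float64(16.2))]
150 [(np.int64(16), np.float64(16.6)), (np.int64(13), np.float64(16.8)), (np.int64(17), np.float64(15.6)), (np.int64(14), np.float64(15.8)), (np.int64(20), np.float64(16.3)), (np.int64(16), np.float64(16.9))]
160 [(np.int64(17), np.float64(16.6)), (np.int64(15), np.float64(17.1)), (np.int64(15), np.float64(17.0)), (np.int64(16), np.float64(16.2)), (np.int64(15), np.float64(15.9)), (np.int64(17), np.float64(17.2))]
170 [(np.int64(13), np.float64(16.9)), (np.int64(15), np.float64(16.3)), (np.int64(15), np.float64(16.4)), (np.int64(14), np.float64(16.4)), (np.int64(15), np.float64(15.9)), (np.int64(18), np.float64(15.8))]
```

Call:
servo_tool([
  [-0.15,0.7,-1,0,0,0.25,0.8],
  [0,0,-1,0,0,0,0.8],
  [0,0,-1,0,0,0,0.8],
  [0,0,0,0,0,0,0.8],
])

```text
time_s: 16.6
tcp_pos: [0.5215, -0.0346, 0.153]
eef_rot: [[0.979, 0.203, -0.001], [0.203, -0.979, -0.0], [-0.001, -0.0, -1.0]]
contact_force: [1.0, -0.2, -2.6]
opening: 0.0117
```

```bash
python3 - <<'E'
from h import *
st()
E
```

```text
16.6 [-10.    4.8 153. ] yaw 11.72 z [-0.0014 -0.     -1.    ] op 0.0117 F [ 1.  -0.2 -2.6]
```

Call:
servo_tool([
  [0,-0.1,-1,0,0,0,0.8],
  [0,0,-1.5,0,0,0,0.8],
  [0,0,-1,0,0,0,0.8],
])

```text
time_s: 16.98
tcp_pos: [0.5219, -0.0359, 0.1162]
eef_rot: [[0.979, 0.203, -0.0], [0.203, -0.979, -0.0], [-0.0, 0.0, -1.0]]
contact_force: [-0.3, -0.3, -3.0]
opening: 0.0119
```

```bash
python3 - <<'E'
from h import *
st()
E
```

```text
16.975 [ -9.9   3.4 116.2] yaw 11.7 z [-4.e-04 -2.e-04 -1.e+00] op 0.0119 F [-0.3 -0.3 -3. ]
```

Call:
servo_tool([
  [0,0,-1.5,0,0,0,0.8],
  [0,0,-1.2,0,0,0,0.8],
  [0,0,-0.6,0,0,0,0.8],
  [0,0,-0.2,0,0,0,0.8],
])

```text
time_s: 17.48
tcp_pos: [0.5214, -0.0362, 0.0786]
eef_rot: [[0.979, 0.203, -0.002], [0.203, -0.979, -0.001], [-0.002, 0.0, -1.0]]
contact_force: [-19.2, -2.5, 52.3]
opening: 0.0116
```

```bash
python3 - <<'E'
from h import *
st()
E
```

```text
17.475 [-10.5   3.2  78.6] yaw 11.69 z [-2.1e-03 -7.0e-04 -1.0e+00] op 0.0116 F [-19.2  -2.5  52.3]
```

Call:
servo_tool([
  [0,0,0,0,0,0,0.8],
  [0,0,0,0,0,0,2.5],
  [0,0,0,0,0,0,2.5],
  [0,0,0,0,0,0,2.5],
])

```text
time_s: 17.98
tcp_pos: [0.5224, -0.0362, 0.0796]
eef_rot: [[0.979, 0.203, 0.0], [0.203, -0.979, -0.001], [-0.0, 0.001, -1.0]]
contact_force: [-0.7, 0.5, 0.4]
opening: 0.025
```

Call:
servo_tool([
  [0,0,3,0,0,0,2.5],
  [0,0,3,0,0,0,2],
  [-5,-1,0,0,0,0,0],
  [-4,-0.8,0,0,0,0,0],
  [0,0,0,0,0,0,0],
])

```text
time_s: 18.6
tcp_pos: [0.43, -0.0543, 0.1412]
eef_rot: [[0.979, 0.203, 0.001], [0.203, -0.979, -0.001], [0.0, 0.001, -1.0]]
contact_force: [0.5, 0.7, 0.1]
opening: 0.0001
```

```bash
python3 - <<'E'
from h import *
st();q=ctrl.capture("side");save(q,"s10.png",(270,120,420,250),5);look(q)
E
```

```text
18.6 [-103.6    3.9  141.2] yaw 11.71 z [ 5.e-04 -9.e-04 -1.e+00] op 0.0001 F [0.5 0.7 0.1]
334 [[-44.9, 28.9, 69.0], [43.9, 70.7, 79.8]]
239 [[-56.5, -21.4, 70.2], [32.3, 20.5, 81.1]]
209 [[-44.7, -73.1, 69.1], [44.1, -26.9, 81.3]]
```

View pics/s10.png

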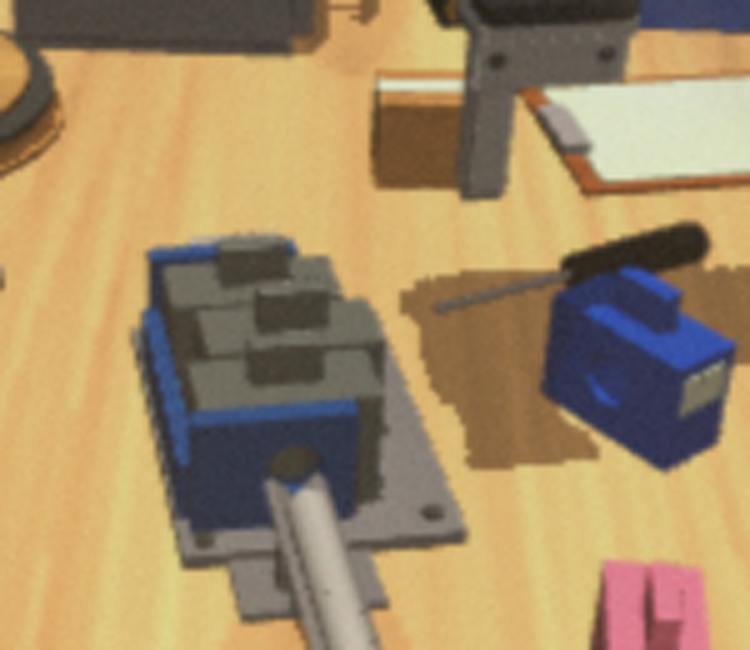

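Call:
servo_tool([
  [0.5,-0.1,-3,0,0,0,0],
  [0.2,0,-3,0,0,0,0],
  [0,0,-3,0,0,0,0],
  [0,0,-1.4,0,0,0,0],
  [0,0,-0.2,0,0,0,0],
])

```text
time_s: 19.27
tcp_pos: [0.4435, -0.054, 0.0331]
eef_rot: [[0.979, 0.204, 0.006], [0.204, -0.979, 0.0], [0.006, 0.001, -1.0]]
contact_force: [0.4, -0.6, -0.6]
opening: 0.0008
```

```bash
python3 - <<'E'
from h import *
st()
E
```

```text
19.275 [-90.4   1.5  33.1] yaw 11.8 z [ 0.0059  0.     -1.    ] op 0.0008 F [ 0.4 -0.6 -0.6]
```

Call:
servo_tool([
  [0.9,0.18,0,0,0.3,0,0],
  [0.8,0.16,0,0,0,0,0],
  [0.8,0.16,0,0,0,0,0],
  [0.7,0.15,0,0,0,0,0],
  [0.4,0.08,0,0,0,0,0],
])

```text
time_s: 19.9
tcp_pos: [0.4793, -0.0472, 0.0347]
eef_rot: [[0.979, 0.204, -0.006], [0.204, -0.979, -0.002], [-0.006, 0.001, -1.0]]
contact_force: [-46.5, -7.2, 39.8]
opening: 0.0007
```

Call:
servo_tool([
  [0.2,0.04,0,0,0,0,0],
  [0.1,0.02,0,0,0,0,0],
])

```text
time_s: 20.15
tcp_pos: [0.4787, -0.0473, 0.0344]
eef_rot: [[0.979, 0.203, -0.014], [0.203, -0.979, -0.004], [-0.014, 0.001, -1.0]]
contact_force: [-5.6, -0.4, 5.8]
opening: 0.0007
```

```bash
python3 - <<'E'
from h import *
st();q=ctrl.capture("side");look(q)
E
```

```text
20.15 [-54.5   0.9  34.4] yaw 11.7 z [-0.0138 -0.0036 -0.9999] op 0.0007 F [-5.6 -0.4  5.8]
337 [[-44.4, 29.3, 70.1], [43.7, 70.7, 81.0]]
278 [[-61.1, -19.1, 68.2], [43.6, 21.4, 81.2]]
203 [[-44.5, -73.2, 68.4], [44.1, -26.4, 80.5]]
```

Call:
servo_tool([
  [-2,-0.4,0,0,-0.8,0,0],
  [-2,-0.4,5,0,0,0,0],
  [0,0,5,0,0,0,0],
  [0,4,2,0,0,0,0],
  [0,6,0,0,0,0,0],
])

```text
time_s: 20.82
tcp_pos: [0.4391, 0.0442, 0.159]
eef_rot: [[0.981, 0.196, 0.002], [0.196, -0.981, -0.003], [0.002, 0.004, -1.0]]
contact_force: [0.9, 0.1, -0.7]
opening: 0.0004
```

Call:
servo_tool([
  [0.5,6,0,0,0,0,0],
  [0.5,6,0,0,0,0,0],
  [0.5,6,0,0,0,0,0],
  [0.5,6,0,0,0,0,0],
  [0,0,0,0,0,0,0],
])

```text
time_s: 21.45
tcp_pos: [0.4596, 0.2969, 0.1617]
eef_rot: [[0.98, 0.198, 0.007], [0.198, -0.98, -0.0], [0.007, 0.002, -1.0]]
contact_force: [-0.9, -0.8, -0.8]
opening: 0.0007
```

```bash
python3 - <<'E'
from h import *
st();q=ctrl.capture("side");save(q,"s11.png",(250,120,420,300),4);look(q)
p=ctrl.capture("top");save(p,"t11.png",(220,150,420,280),4)
for n,pic,o in (("side",q,OS),("top",p,np.array([.5317,-.0389]))):
    r=rack(world(pic),o).reshape(-1,3)
    m=(abs(r[:,0])<16)&(r[:,1]>85)&(r[:,1]<345)&(r[:,2]>50)&(r[:,2]<60)
    P=r[m];print(n,len(P),P[:,1].min(),np.percentile(P,[1,50,99],axis=0).round(1),P[:,1].max())
    m=(abs(r[:,0])<60)&(abs(r[:,1])<75)&(r[:,2]>92)&(r[:,2]<104);P=r[m]
    for lo,hi in ((25,75),(-20,25),(-75,-25)):
        Q=P[(P[:,1]>lo)&(P[:,1]<hi)]
        if len(Q)>5: print(" tab",len(Q),np.percentile(Q,[2,98],axis=0).mean(0).round(1))
E
```

```text
21.45 [ -3.7 341.9 161.7] yaw 11.42 z [ 7.4e-03 -4.0e-04 -1.0e+00] op 0.0007 F [-0.9 -0.8 -0.8]
337 [[-44.6, 29.2, 69.6], [43.7, 71.0, 80.9]]
242 [[-44.9, -21.4, 70.3], [43.6, 21.4, 80.7]]
198 [[-44.3, -72.4, 69.4], [44.2, -27.2, 80.9]]
side 555 114.78659774739162 [[-1.010e+01  1.181e+02  5.010e+01]
 [ 2.000e-01  2.279e+02  5.390e+01]
 [ 8.500e+00  3.070e+02  5.690e+01]] 308.6497339671526
 tab 61 [-0.9 50.7 95.8]
 tab 58 [-0.2  4.1 95.8]
 tab 54 [ -0.8 -41.1  95.8]
top 234 107.87031170508436 [[ -9.8 110.   50.1]
 [  0.4 175.4  55. ]
 [ 10.2 241.5  59.8]] 243.494455234351
 tab 47 [ 1.9 50.2 97.8]
 tab 48 [ 0.3  3.  98.5]
 tab 48 [  1.1 -42.3  98.4]
```

View pics/s11.png

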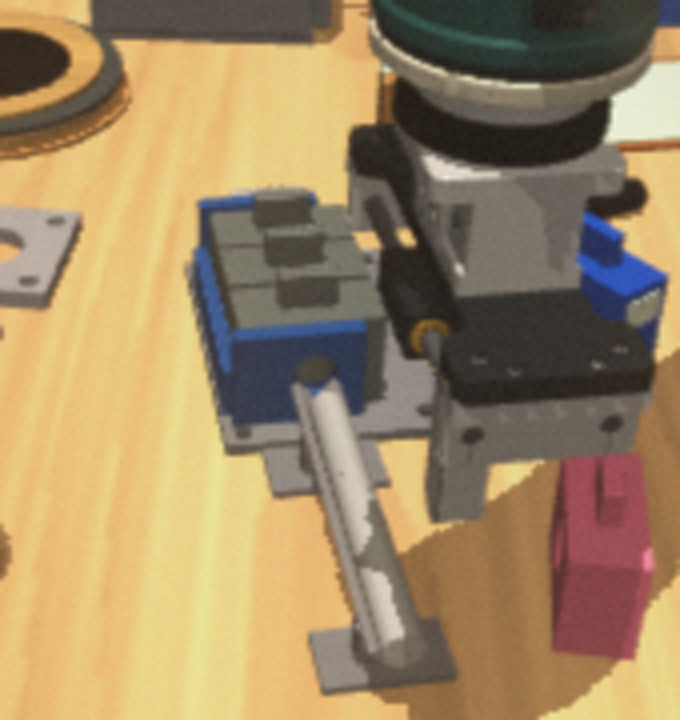

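View pics/t11.png

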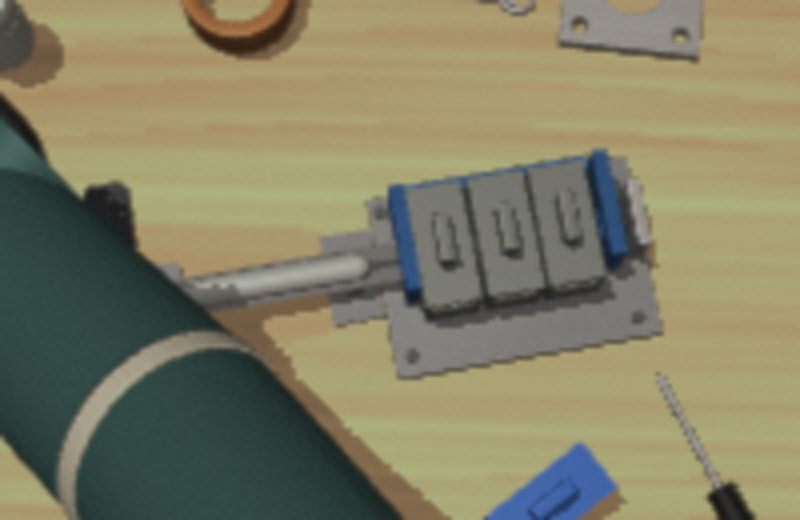

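Call:
servo_tool([
  [0.36,0.05,-2,0,0.4,0.2,0],
  [0,0,-3,0,0,0,0],
  [0,0,-3.5,0,0,0,0],
  [0,0,-2.2,0,0,0,0],
  [0,0,-0.5,0,0,0,0],
])

```text
time_s: 22.18
tcp_pos: [0.4661, 0.2853, 0.0428]
eef_rot: [[0.982, 0.189, -0.0], [0.189, -0.982, -0.006], [-0.002, 0.006, -1.0]]
contact_force: [0.0, 0.4, 0.4]
opening: 0.0005
```

Call:
servo_tool([
  [0,0,0,0,0,0,0],
])

```text
time_s: 22.3
tcp_pos: [0.4663, 0.2846, 0.0425]
eef_rot: [[0.982, 0.188, -0.001], [0.188, -0.982, -0.006], [-0.002, 0.006, -1.0]]
contact_force: [0.3, 0.4, -0.8]
opening: 0.0004
```

```bash
python3 - <<'E'
from h import *
st()
E
```

```text
22.3 [  0.4 328.5  42.5] yaw 10.82 z [-0.001  -0.0064 -1.    ] op 0.0004 F [ 0.3  0.4 -0.8]
```

Call:
servo_tool([
  [0,0,0.4,0.3,0,0.8,0],
  [0.1,-0.5,0,0,0,0,0],
  [0.2,-1.0,0,0,0,0,0],
  [0.2,-1.0,0,0,0,0,0],
])

```text
time_s: 22.8
tcp_pos: [0.4727, 0.2588, 0.0491]
eef_rot: [[0.979, 0.203, 0.002], [0.203, -0.979, 0.001], [0.003, -0.001, -1.0]]
contact_force: [-0.0, 1.9, -0.3]
opening: 0.0004
```

```bash
python3 - <<'E'
from h import *
st();q=ctrl.capture("side");save(q,"s12.png",(290,170,400,300),6)
E
```

```text
22.8 [  1.5 302.   49.1] yaw 11.69 z [ 0.0024  0.0011 -1.    ] op 0.0004 F [-0.   1.9 -0.3]
```

View pics/s12.png

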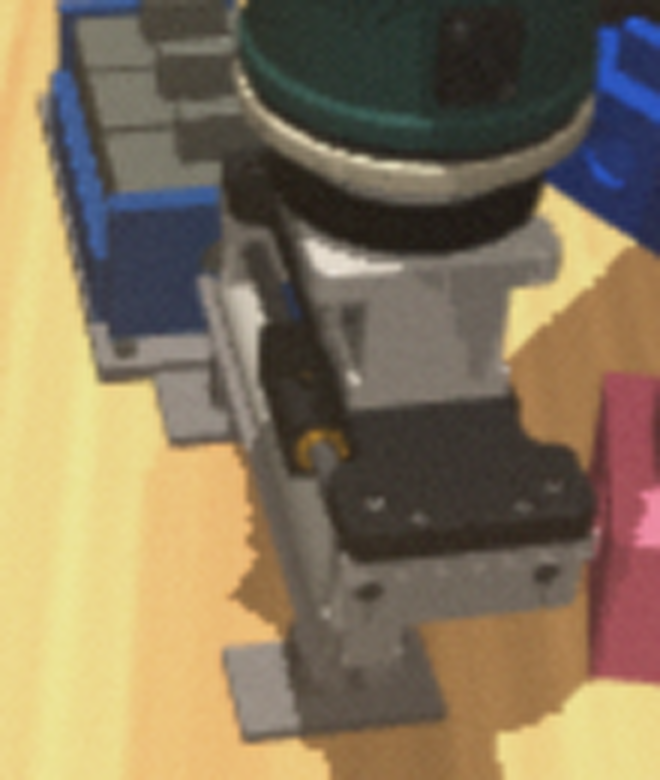

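Call:
servo_tool([
  [0.1,-1.0,-0.3,0,0,0,0],
  [0.25,-1.5,0,0,0,0,0],
  [0.3,-1.5,0,0,0,0,0],
])

```text
time_s: 23.22
tcp_pos: [0.481, 0.2235, 0.0489]
eef_rot: [[0.978, 0.206, 0.009], [0.206, -0.978, 0.011], [0.011, -0.009, -1.0]]
contact_force: [-0.6, 2.6, 1.1]
opening: 0.0002
```

```bash
python3 - <<'E'
from h import *
st()
E
```

```text
23.225 [  2.5 265.7  48.9] yaw 11.89 z [ 0.0085  0.0109 -0.9999] op 0.0002 F [-0.6  2.6  1.1]
```

Call:
servo_tool([
  [0.05,-1.2,-0.35,-0.6,0.5,-0.2,0],
  [0.2,-1.5,-0.1,0,0,0,0],
  [0.3,-1.5,-0.1,-0.2,0,0,0],
  [0.3,-1.5,-0.1,-0.2,0,0,0],
])

```text
time_s: 23.72
tcp_pos: [0.4919, 0.1792, 0.0481]
eef_rot: [[0.977, 0.211, 0.01], [0.211, -0.977, 0.013], [0.012, -0.01, -1.0]]
contact_force: [-9.8, 16.6, 18.0]
opening: 0.0004
```

```bash
python3 - <<'E'
from h import *
st()
E
```

```text
23.725 [  4.1 220.1  48.1] yaw 12.19 z [ 0.0099  0.0126 -0.9999] op 0.0004 F [-9.8 16.6 18. ]
```

```bash
python3 - <<'E'
from h import *
q=ctrl.capture("side");save(q,"s13.png",(280,120,400,280),4.5);look(q)
p=ctrl.capture("top");save(p,"t13.png",(220,150,420,280),4)
for n,pic,o in (("side",q,OS),("top",p,np.array([.5317,-.0389]))):
    r=rack(world(pic),o).reshape(-1,3)
    m=(abs(r[:,0])<60)&(abs(r[:,1])<75)&(r[:,2]>92)&(r[:,2]<104);P=r[m]
    for lo,hi in ((25,75),(-20,25),(-75,-25)):
        Q=P[(P[:,1]>lo)&(P[:,1]<hi)]
        if len(Q)>5: print(" tab",len(Q),np.percentile(Q,[2,98],axis=0).mean(0).round(1))
E
```

```text
153 [[-5.7, 28.5, 71.1], [44.0, 69.9, 79.6]]
127 [[13.0, -21.2, 69.4], [44.0, 21.3, 79.6]]
121 [[8.1, -73.8, 67.1], [46.8, -27.1, 81.0]]
 tab 7 [14.5  3.4 95.4]
 tab 44 [  2.7 -40.8  95.2]
 tab 50 [ 0.4 50.1 99.1]
 tab 51 [ 0.2  3.  97.2]
 tab 51 [  0.8 -42.3  97.9]
```

View pics/s13.png

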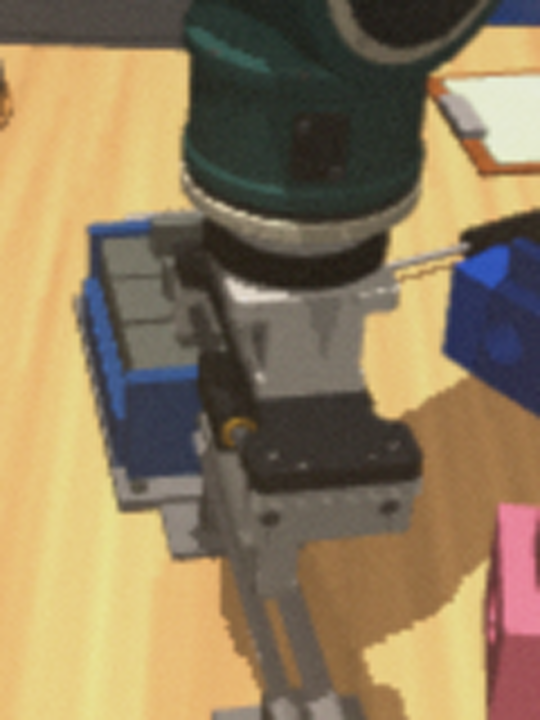

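View pics/t13.png

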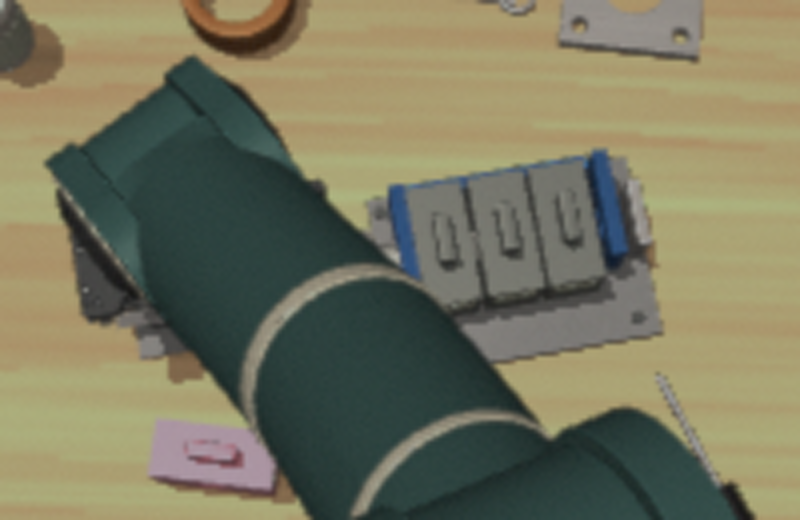

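Call:
servo_tool([
  [0,0.3,0,-0.8,0.6,-0.5,0],
  [-0.4,0,0,0,0,0,0],
  [0,0,0,0,0,0,0],
])

```text
time_s: 24.2
tcp_pos: [0.4877, 0.1792, 0.0477]
eef_rot: [[0.98, 0.2, -0.002], [0.2, -0.98, -0.004], [-0.002, 0.004, -1.0]]
contact_force: [0.1, -0.7, -0.4]
opening: 0.0005
```

```bash
python3 - <<'E'
from h import *
st()
q=ctrl.capture("side");save(q,"s14.png",(290,150,380,280),6)
E
```

```text
24.2 [1.00e-01 2.21e+02 4.77e+01] yaw 11.53 z [-0.0016 -0.0041 -1.    ] op 0.0005 F [ 0.1 -0.7 -0.4]
```

View pics/s14.png

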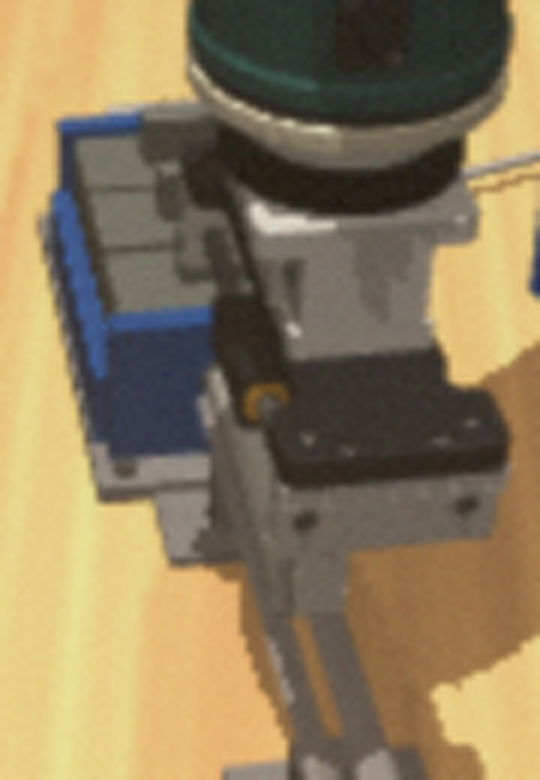

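Call:
servo_tool([
  [0.16,-0.8,-0.05,0,0,0,0],
  [0.18,-0.9,-0.05,0,0,0,0],
])

```text
time_s: 24.5
tcp_pos: [0.4913, 0.1629, 0.047]
eef_rot: [[0.98, 0.201, -0.001], [0.201, -0.98, -0.002], [-0.001, 0.002, -1.0]]
contact_force: [-4.2, 8.8, 8.0]
opening: 0.0005
```

```bash
python3 - <<'E'
from h import *
st()
E
```

```text
24.5 [  0.3 204.3  47. ] yaw 11.61 z [-9.0e-04 -2.1e-03 -1.0e+00] op 0.0005 F [-4.2  8.8  8. ]
```

Call:
servo_tool([
  [0.18,-0.9,-0.05,0,0,0,0],
  [0.18,-0.9,-0.05,0,0,0,0],
])

```text
time_s: 24.75
tcp_pos: [0.4953, 0.1467, 0.0469]
eef_rot: [[0.979, 0.203, 0.001], [0.203, -0.979, 0.002], [0.001, -0.002, -1.0]]
contact_force: [-4.8, 10.7, 11.0]
opening: 0.0007
```

```bash
python3 - <<'E'
from h import *
st();q=ctrl.capture("top");look(q)
r=rack(world(q),np.array([.5317,-.0389])).reshape(-1,3)
m=(abs(r[:,0])<60)&(abs(r[:,1])<75)&(r[:,2]>92)&(r[:,2]<104);P=r[m]
for lo,hi in ((25,75),(-20,25),(-75,-25)):
    Q=P[(P[:,1]>lo)&(P[:,1]<hi)]
    if len(Q)>5: print(" tab",len(Q),np.percentile(Q,[2,98],axis=0).mean(0).round(1))
E
```

```text
24.75 [  1.  187.5  46.9] yaw 11.72 z [ 8.e-04  2.e-03 -1.e+00] op 0.0007 F [-4.8 10.7 11. ]
237 [[-35.3, 26.5, 68.7], [43.9, 66.7, 80.5]]
371 [[-45.2, -21.1, 67.5], [43.0, 19.0, 80.0]]
371 [[-45.3, -67.5, 67.7], [42.9, -26.5, 80.7]]
 tab 51 [ 0.7 50.2 97.2]
 tab 50 [-0.1  3.4 97.9]
 tab 47 [  0.4 -42.2  98.3]
```

Call:
servo_tool([
  [0.15,-0.9,-0.05,-0.1,0,0,0],
  [0.17,-0.9,-0.05,0,0,0,0],
  [0.17,-0.9,-0.05,0,0,0,0],
])

```text
time_s: 25.18
tcp_pos: [0.5012, 0.1219, 0.0471]
eef_rot: [[0.979, 0.206, 0.004], [0.206, -0.979, 0.006], [0.005, -0.005, -1.0]]
contact_force: [-5.0, 10.9, 10.6]
opening: 0.0005
```

```bash
python3 - <<'E'
from h import *
st()
E
```

```text
25.175 [  1.7 162.1  47.1] yaw 11.86 z [ 0.0038  0.0062 -1.    ] op 0.0005 F [-5.  10.9 10.6]
```

Call:
servo_tool([
  [0.1,-0.9,-0.05,-0.4,0.3,-0.2,0],
  [0.15,-0.9,-0.05,0,0,0,0],
  [0.15,-0.8,-0.05,0,0,0,0],
])

```text
time_s: 25.55
tcp_pos: [0.5059, 0.0985, 0.0471]
eef_rot: [[0.979, 0.205, 0.001], [0.205, -0.979, 0.005], [0.002, -0.004, -1.0]]
contact_force: [-4.9, 11.4, 12.4]
opening: 0.0004
```

```bash
python3 - <<'E'
from h import *
st()
E
```

```text
25.55 [  1.6 138.3  47.1] yaw 11.82 z [ 0.0012  0.0047 -1.    ] op 0.0004 F [-4.9 11.4 12.4]
```

Call:
servo_tool([
  [0.13,-0.8,-0.05,-0.3,0,0,0],
  [0.1,-0.5,-0.05,0,0,0,0],
  [0.06,-0.3,0,0,0,0,0],
])

```text
time_s: 25.92
tcp_pos: [0.5094, 0.0857, 0.0478]
eef_rot: [[0.978, 0.208, 0.004], [0.208, -0.978, 0.005], [0.005, -0.004, -1.0]]
contact_force: [-2.7, 5.9, 5.6]
opening: 0.0
```

```bash
python3 - <<'E'
from h import *
st()
E
```

```text
25.925 [  2.4 125.   47.8] yaw 11.99 z [ 0.0039  0.0052 -1.    ] op 0.0 F [-2.7  5.9  5.6]
```

Call:
servo_tool([
  [0.04,-0.4,-0.05,-0.3,0.2,-0.3,0],
  [0.06,-0.3,0,0,0,0,0],
])

```text
time_s: 26.18
tcp_pos: [0.5106, 0.0792, 0.0478]
eef_rot: [[0.979, 0.203, 0.001], [0.203, -0.979, 0.002], [0.002, -0.002, -1.0]]
contact_force: [-1.1, 4.3, 3.4]
opening: 0.0001
```

```bash
python3 - <<'E'
from h import *
st()
E
```

```text
26.175 [  2.3 118.3  47.8] yaw 11.73 z [ 0.0013  0.0018 -1.    ] op 0.0001 F [-1.1  4.3  3.4]
```

Call:
servo_tool([
  [0.04,-0.25,0,0,0,0,0],
  [0.04,-0.2,0,0,0,0,0],
])

```text
time_s: 26.42
tcp_pos: [0.5111, 0.0769, 0.048]
eef_rot: [[0.979, 0.205, 0.002], [0.205, -0.979, 0.006], [0.003, -0.005, -1.0]]
contact_force: [-5.5, 19.0, 3.6]
opening: 0.0005
```

```bash
python3 - <<'E'
from h import *
st()
E
```

```text
26.425 [  2.3 116.   48. ] yaw 11.82 z [ 0.0016  0.0058 -1.    ] op 0.0005 F [-5.5 19.   3.6]
```

Call:
servo_tool([
  [0.04,-0.2,0,-0.3,0,0,0],
])

```text
time_s: 26.55
tcp_pos: [0.5111, 0.0769, 0.0481]
eef_rot: [[0.978, 0.206, 0.001], [0.206, -0.978, 0.003], [0.002, -0.003, -1.0]]
contact_force: [-4.6, 17.4, 2.6]
opening: 0.0005
```

Call:
servo_tool([
  [-0.2,1.2,0,0,0,0,0],
  [-0.2,1.2,1,0,0,0,0],
  [-0.5,2,6,0,0,0,0],
  [-1,4,3,0,0,0,0],
  [-1,5,0,0,0,0,0],
])

```text
time_s: 27.18
tcp_pos: [0.4815, 0.2104, 0.1518]
eef_rot: [[0.98, 0.199, 0.001], [0.199, -0.98, 0.002], [0.002, -0.002, -1.0]]
contact_force: [0.9, 0.3, -0.2]
opening: 0.0006
```

Call:
servo_tool([
  [-1,6,1,0,0,0,0],
  [-1,6,1,0,0,0,0],
  [0,5,0,0,0,0,0],
  [0,0,0,0,0,0,0],
])

```text
time_s: 27.68
tcp_pos: [0.4585, 0.3887, 0.1762]
eef_rot: [[0.979, 0.202, 0.005], [0.202, -0.979, 0.003], [0.005, -0.002, -1.0]]
contact_force: [-0.7, -1.5, 0.3]
opening: 0.0005
```

```bash
python3 - <<'E'
from h import *
st();q=ctrl.capture("side");save(q,"s15.png",(270,120,400,270),5);look(q)
p=ctrl.capture("top");save(p,"t15.png",(240,150,420,270),4)
for n,pic,o in (("side",q,OS),("top",p,np.array([.5317,-.0389]))):
    r=rack(world(pic),o).reshape(-1,3)
    m=(abs(r[:,0])<60)&(abs(r[:,1])<75)&(r[:,2]>92)&(r[:,2]<104);P=r[m]
    for lo,hi in ((25,75),(-20,25),(-75,-25)):
        Q=P[(P[:,1]>lo)&(P[:,1]<hi)]
        if len(Q)>5: print(n," tab",len(Q),np.percentile(Q,[2,98],axis=0).mean(0).round(1))
    m=(abs(r[:,0])<12)&(r[:,1]>84)&(r[:,1]<200)&(r[:,2]>47)&(r[:,2]<62);P=r[m]
    if len(P): print(n,"rod",len(P),np.percentile(P,[2,50,98],axis=0).round(1).tolist())
E
```

```text
27.675 [ 13.8 432.  176.2] yaw 11.64 z [ 0.0045  0.0033 -1.    ] op 0.0005 F [-0.7 -1.5  0.3]
253 [[-27.9, 28.5, 71.3], [43.8, 70.5, 81.4]]
205 [[-37.2, -18.9, 68.9], [43.6, 21.3, 81.0]]
210 [[-44.3, -73.3, 68.3], [44.0, -26.8, 81.1]]
side  tab 63 [-0.5 50.1 95.6]
side  tab 55 [-0.5  3.9 95.8]
side  tab 53 [ -1.2 -41.8  95.1]
side rod 66 [[-10.1, 84.9, 47.5], [0.9, 99.2, 53.3], [9.7, 108.1, 55.7]]
top  tab 51 [ 0.5 50.  98.9]
top  tab 50 [ 0.6  3.4 97.6]
top  tab 47 [  1.6 -42.2  97.5]
top rod 53 [[-9.6, 85.1, 47.3], [-0.7, 96.1, 53.5], [10.3, 106.9, 60.8]]
```

View pics/s15.png

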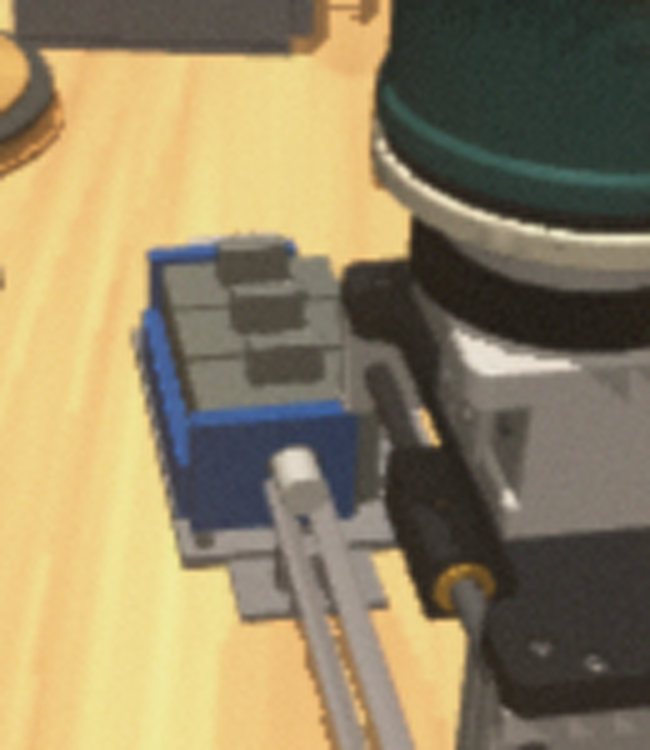

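View pics/t15.png

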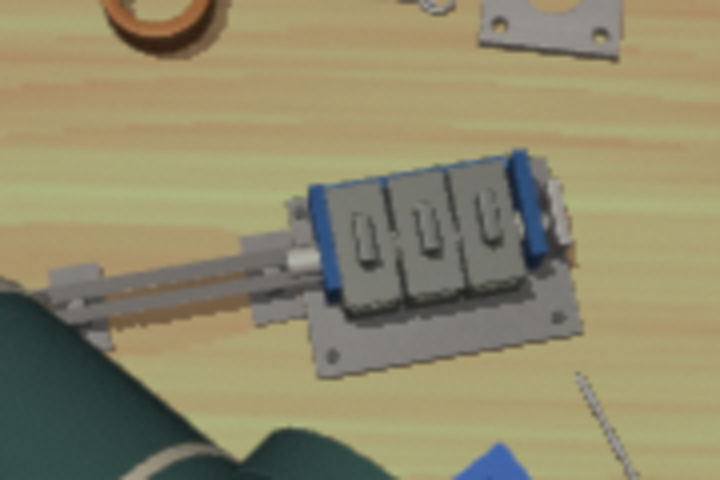

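The rod's rear end is at y ≈ 107–108, where 107 is fully home. All three cassettes are at the stop and the arm is clear, so I'm handing in.

```bash
python3 -c "
from h import *
print(ctrl.job_done())"
```

```text
the job is handed in; nothing more can be done
None
```

The job is done and handed in at about 27.8 s of the 72 s allowed. `job_done` gives no verdict, so the result rests on my own last checks.

**What I did**
- **Moving the two apart:** I slid the +y cassette to its cheek by its tab, then spread both cassettes by opening the fingers low in the gap. I pushed them against the rear stop with both fingers on their front faces.
- **Third cassette:** I picked the loose grey cassette up by its tab, lowered it into the gap and pushed it back to the stop.
- **Rod:** I pushed it along the trough with closed fingers until it stopped moving and the force rose from about 4 N to about 19 N. Then I moved the arm clear.

**Last checks, from both cameras**
- **Cassettes:** all three tabs are within about 2 mm of rack x = 0. They stand level at y ≈ 50, 3.5 and -42. The middle one is inside the 20 mm limit.
- **Rod:** the rear end is at y ≈ 107–108 (107 is home) and the axis is within 1 mm of the rack line.
- **Bystanders:** I never touched them on purpose, but I did not re-measure their positions.

**What went wrong or disagreed**
- **First push back:** pushing the +y cassette to the stop by its tab tipped it. I let it settle and redid it with low pushes.
- **Camera mismatch:** the two cameras differed by about 5 mm in y, so I settled on a value between them from contact with the cheek.
- **Force peaks:** setting the third cassette down reached about 52 N at the fingertips. Pushing it to the stop reached about 61 N in total. Both are below the 120 N wrist limit.

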